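# Load a fallen sample bottle into the counting shield

### The job

A sample bottle has been knocked over. First stand it up on the open bench and let go of it, so that the sample runs back down from the cap; then draw the safety bolt of the grey counting shield, swing the lid fully aside by its handle, take the bottle again and set it down gently, upright, in the middle of the shield's well. Close the lid completely and push the bolt fully home again. Leave the other two small bottles standing.

Things in the scene. Friction and masses are not known exactly. Their poses are not given: they have to be found in the camera images.
- bottle_mid (a point): The fallen sample bottle, the only one lying: round, white, pale label, 174 mm tall, 58 mm in diameter (up to 125 mm from its base), its screw cap about 42 mm (145 to 174 mm); about 0.2 kg. The point is half-way up on its axis, 87 mm from the base; z points from base to cap. It lies on the bench, cap to the left (+y), turned up to 35 degrees from that, mostly away from the robot.
- well_floor (a point): Centre of the well floor of the counting shield, a grey painted thick-walled pot 170 mm in outer diameter that stands fixed on the bench. The floor is 8 mm above the bench, the well is round, 124 mm in inner diameter, and its rim is 188 mm above the bench, so the standing bottle ends 6 mm below the rim and only a gripper that comes from straight above fits round its cap. Axes: z up; +x points from the well to the lid's post, -x to the safety bolt.
- lid_grip (a point): The main handle: a black upright round grip, 18 to 27 mm in diameter, 67 mm tall (from 217 to 284 mm above the bench), standing on the lid; this point is on its axis, 255 mm above the bench. It moves with the lid on a level circle of 172 mm radius about lid_pivot. With the lid closed it is 62 mm from the well's axis, towards the bolt.
- lid_pivot (a point): The upright axis on which the lid swings, 110 mm from the well's axis in the shield's +x direction. The lid is a grey disc 174 mm in diameter, from 190 to 217 mm above the bench, always level; two ears that take the bolt stand out from its edge beyond the handle, 224 mm from this axis.
- lid (a joint): Angle of the lid in rad: 0 closed (against a stop), grows counter-clockwise seen from above to 1.9 (stop) when it is swung fully aside. It needs about 2 N at the handle and stays where it is left. The safety bolt bars it.
- bolt_grip (a point): The upright black handle of the safety bolt: round, 14 to 22 mm in diameter, from 201 to 263 mm above the bench, 162 mm from the well's axis with the bolt home; this point is on its axis, 241 mm above the bench. Below 210 mm beside it lie the bolt's guide (towards the lid) and its shelf. The bolt slides level: along the shield's -x direction (away from the lid) to release, along +x to lock; when home its nose stands between two ears on the lid's edge.
- bolt (a joint): Travel of the safety bolt in m: 0 fully home, 0.028 fully drawn (stop). Beyond 0.020 it is clear of the lid. It needs about 3 N and stays where it is left. With the lid closed against its stop the round-nosed bolt enters freely, with 4 mm play to each side.
- bottle_b: A standing sample bottle, 63 mm in diameter, 186 mm tall; origin at the centre of its base. To be left standing.
- bottle_c: A standing sample bottle, 63 mm in diameter, 182 mm tall; origin at the centre of its base. To be left standing.
Things that resemble listed ones, but are neither listed nor needed, are in the scene too. What is shaped like the bottle_b but purple is not meant.

How it is judged (in metres and radians):
On the way, in this order (a step that is already met when the one before it is completed fails the run):
1. the fallen bottle stands upright on the bench and has been let go (angle between bottle_mid's own z axis and vertical below 0.1 rad and height (world z) of bottle_mid between 0.08 and 0.092 m and contact force between the fingers and anything else below 0.1 N), for 0.2 s.
2. the safety bolt is drawn clear while the lid is still closed (value of joint bolt above 0.021 m and value of joint lid below 0.1 rad), for 0.1 s.
3. the lid is swung aside (value of joint lid above 1.4 rad), for 0.1 s.
4. the bottle stands upright in the middle of the well and has been let go (horizontal distance between bottle_mid and well_floor below 0.022 m and z of bottle_mid in the frame of well_floor below 0.094 m and angle between bottle_mid's own z axis and vertical below 0.1 rad and contact force between the fingers and anything else below 0.1 N), for 0.2 s.
At the end, for the whole second after the job is handed in: The bottle stands upright (within 0.1 rad) on the well floor, its axis within 22 mm of the well's; the lid is closed (under 0.04 rad), the bolt is home (under 5 mm), and the other two small bottles still stand (horizontal distance between bottle_mid and well_floor below 0.022 m and z of bottle_mid in the frame of well_floor below 0.094 m and angle between bottle_mid's own z axis and vertical below 0.1 rad and value of joint lid below 0.04 rad and value of joint bolt below 0.005 m and angle between each of bottle_b, bottle_c's own z axis and vertical below 0.2 rad); the robot touches nothing.
It fails at once if one of the other two small bottles is knocked over (angle between any of bottle_b, bottle_c's own z axis and vertical above 0.5 rad).
It fails at once if the bottle is dropped into the well (falls faster than 0.8 m/s) (linear speed of fallen_bottle above 0.8 m/s and horizontal distance between bottle_mid and well_floor below 0.06 m).
It also fails if it takes over 72 s, if anything falls off the work surface, if the arm or the gripper's body presses on something with over 40 N, if the wrist force passes 120 N, or if a joint passes its speed limit or range.

### The arm

A 7-joint arm with a two-finger parallel gripper is mounted at the origin on a cart in front of the work surface, level with it; the furniture and walls round the work are solid. World frame = base frame: x ahead of the robot, y to its left, z up, the work surface at z = 0. Lengths are in mm, angles in rad, forces in N, time in s.
With the tool pointing down it reaches from about 400 to 875 mm from the base axis. Payload 4.4 kg.
Tool frame: the origin (TCP) lies on the centre line of the jaws, within the pads' length; the fingertips stand 11 mm ahead of it and the grasp point (between the pads) lies 8 mm behind it (ctrl.tips_ahead is the distance from the TCP to the fingertips, in mm); z points along the fingers, y is the line along which they close (so a half turn about z gives the same grasp; the last joint's range is limited). The gripper opens to 85 mm and grips with 20 to 120 N. Pads are 22 mm wide; open, the fingers measure 114 mm over their backs; the gripper's body (76 mm by 85 mm) begins 54 mm behind the grasp point. The pads swing forward as they close: fully open they stand 13 mm farther back than shut.
Start: joints at [-1.357, 0.628, 0.038, 1.517, -0.027, 0.996, -0.02], TCP at [179.481, 624.743, 220.913] pointing down, gripper open.
Joint ranges: [-3.06, 3.06], [-0.37, 2.12], [-1.25, 1.32], [0.18, 2.47], [-1.1, 4.24], [0.23, 1.98], [-2.94, 2.94]. Speed limits (rad/s): [2.57, 2.57, 3.14, 3.14, 3.14, 3.14, 3.14].

### API

Orientations are given as [roll, pitch, yaw] about the fixed x, y, z axes, in that order (R = Rz(yaw) Ry(pitch) Rx(roll)).
In Python, from cell import ctrl, eyes, job gives the robot as it stands. The module is installed in compiled form; this text tells all that it offers.
- The arm moves only by the tool carry_out, never from a script. Its argument "moves" is a list of rows, each an object of numbers: "tx", "ty", "tz": the shift along the tool's x, y, z as a fraction of full scale; "twist": the turn about the tool's z as a fraction of full scale; "fingers": the opening, from 0 (shut) to 1 (fully open). In form: [{"tx": .., "ty": .., "tz": .., "twist": .., "fingers": ..}, ...]. A call has 1 to 12 rows; each row shifts and turns the commanded pose from where the row before left it, along the tool's axes as they then stand; what a row does not reach is not made up. Full scale, the value 1, is 0.3 m for a shift and pi rad for a turn. A row lasts 1/8 s, in which the tool goes at most 62.5 mm and 10.7 degrees, less where a joint would pass 70% of its speed; a pose out of reach is approached as far as the arm can. A call with a number of a shift or a turn outside -1 to 1 is refused whole. A call with a gripper value outside its range is refused whole. The fingers move at their own pace and stop on an object; the grip force is fixed at half the most. Time passes only in rows, so rows that do not move let the fingers close. It gives the time, the measured TCP pose, the force, the opening and the grip force at its end, in the units of the state.
- ctrl.read_state(): the state, without advancing time (a new reading comes with each control period).
- eyes.get_image(name): name is "scene" or "top" or "wrist"; returns a dict with "color" (384x512x3 uint8, blue, green, red), "fovy" (degrees; the focal length in pixels is half the picture's height over the tangent of half this angle, whatever the lens; pixels are square), "cx", "cy" (the principal point, pixels), "world_from_camera" (4x4, takes a point from camera to world coordinates). Camera axes: x right, y up, looking along -z (the intrinsics and any distortion apply to the point x, -y, -z); pixel columns grow to the right and rows downward; lengths in mm; the calibration is good to about 2 mm. A picture is of the moment at which its call begins. There is no depth.
- job.finish_job(): hands the job in; it is judged then, once.
The state is a dict: "clock": time; "qpos": joint angles; "qd": joint speeds; "tau": joint torques, N m; "eef_pos": TCP position; "tool_rot": TCP orientation; "force": force on the tool from outside, world axes, zero at the start; "torque": the same for the moment, N m; "width": finger opening in mm; "gripper_force": force on a finger pad.
Only numpy, scipy, OpenCV 4.12 (cv2) and the standard library are available. Lean on these libraries where they do the work, as an engineer would, in place of code of your own. Each camera call takes 0.05 s, during which the arm holds its last target. There are 200 camera calls.

## Working session

There is one attempt and no reset: what is moved stays moved. The work goes in short steps, Python scripts to look and compute and a tool call to move; the robot and the scene stay as the last step left them, time stands still between calls to the robot, and variables do not carry over. Pictures are saved under pics/ and viewed, at most 10 in all, crops included, and the job is handed in when it is done.

Besides the shell and the picture viewer there is one more tool, called after ">>>" as name(argument=value, ...), one argument or row to a line, values as JSON. carry_out: Moves the arm, as the interface text tells. Its arguments: {"type":"object","properties":{"moves":{"type":"array","items":{"type":"object","properties":{"tx":{"type":"number","minimum":-1,"maximum":1},"ty":{"type":"number","minimum":-1,"maximum":1},"tz":{"type":"number","minimum":-1,"maximum":1},"twist":{"type":"number","minimum":-1,"maximum":1},"fingers":{"type":"number"}}}}},"required":["moves"]}

```bash
mkdir -p pics; python3 - <<'E'
from cell import ctrl, eyes
import cv2,numpy as np,pickle
s=ctrl.read_state();print(s['clock'],s['eef_pos'],s['tool_rot'],s['width'],ctrl.tips_ahead)
D={}
for n in ['scene','top']:
    d=eyes.get_image(n);D[n]=d
    cv2.imwrite(f'pics/{n}0.png',cv2.resize(d['color'],(800,600),interpolation=cv2.INTER_CUBIC))
    print(n,d['fovy'],d['cx'],d['cy'],[k for k in d],np.round(d['world_from_camera'],3).tolist())
pickle.dump(D,open('d0.pkl','wb'))
E
```

```text
0.0 [179.29603306 624.08850675 219.96913696] [-3.13963877e+00  2.56234538e-05  2.86179082e+00] 85.58726220926097 11.0
scene 44.0666709345579 251.4996608096365 191.86934908565192 ['color', 'fovy', 'cx', 'cy', 'world_from_camera'] [[0.882, 0.354, -0.313, -6.01], [-0.472, 0.675, -0.567, -1241.067], [0.01, 0.648, 0.762, 1526.264], [0.0, 0.0, 0.0, 1.0]]
top 48.602261143374136 249.11971327785773 188.83588471723414 ['color', 'fovy', 'cx', 'cy', 'world_from_camera'] [[0.046, 0.974, -0.22, 220.265], [-0.999, 0.045, -0.01, -238.916], [0.001, 0.221, 0.975, 1731.07], [0.0, 0.0, 0.0, 1.0]]
```

View pics/scene0.png

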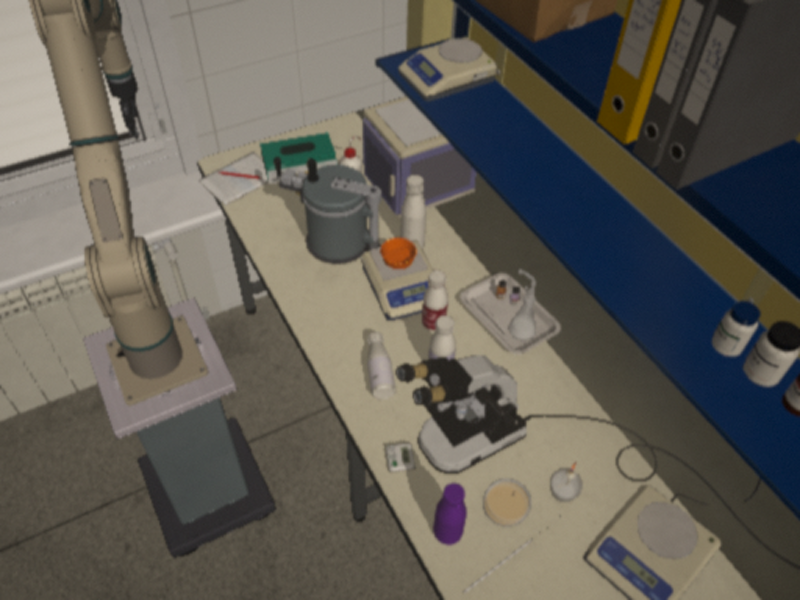

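View pics/top0.png

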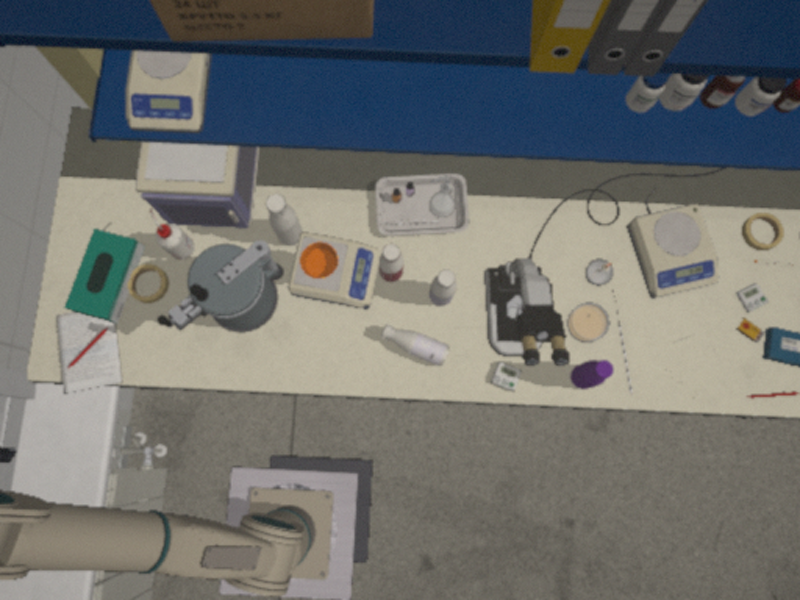

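```bash
cat > h.py <<'E'
import numpy as np,pickle
def ray(d,u,v):
    f=192/np.tan(np.radians(d['fovy'])/2);M=np.array(d['world_from_camera'])
    r=M[:3,:3]@np.array([(u-d['cx'])/f,-(v-d['cy'])/f,-1.]);return M[:3,3],r
def atz(d,u,v,z):
    o,r=ray(d,u,v);return (o+r*(z-o[2])/r[2])
def proj(d,p):
    f=192/np.tan(np.radians(d['fovy'])/2);M=np.array(d['world_from_camera'])
    c=M[:3,:3].T@(np.array(p)-M[:3,3]);return d['cx']+f*c[0]/-c[2],d['cy']-f*c[1]/-c[2]
E
python3 - <<'E'
import cv2,pickle
D=pickle.load(open('d0.pkl','rb'))
c=D['top']['color'][140:248,98:298]; cv2.imwrite('pics/tc.png',cv2.resize(c,None,fx=4,fy=4,interpolation=cv2.INTER_CUBIC))
c=D['scene']['color'][85:265,165:325]; cv2.imwrite('pics/sc.png',cv2.resize(c,None,fx=3.3333,fy=3.33333,interpolation=cv2.INTER_CUBIC))
E
```

```text
(no output)
```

View pics/tc.png

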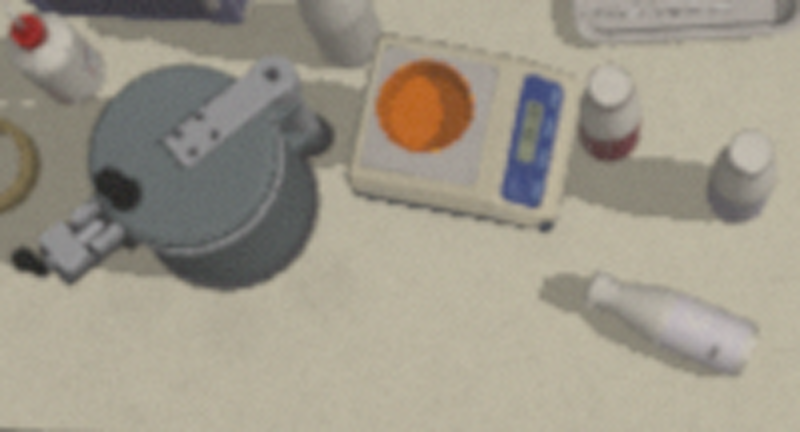

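View pics/sc.png

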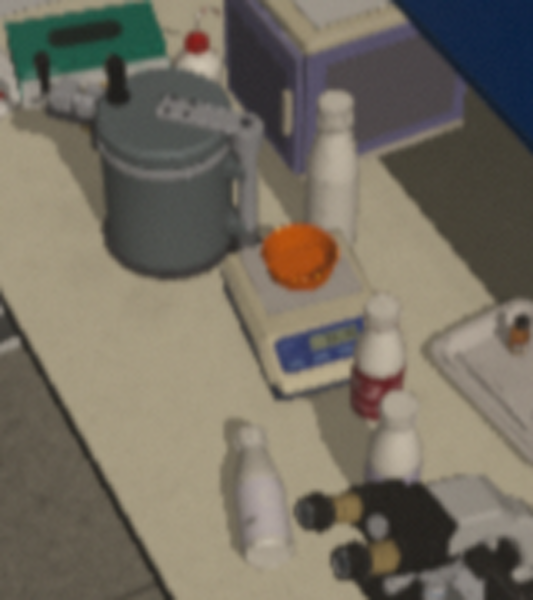

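```bash
python3 - <<'E'
from h import *
np.set_printoptions(precision=1,suppress=True)
D=pickle.load(open('d0.pkl','rb'));t,s=D['top'],D['scene']
T=lambda x,y,z:atz(t,98+(x-1.5)/4,140+(y-1.5)/4,z)
S=lambda x,y,z:atz(s,165+(x-1.2)/3.333,85+(y-1.2)/3.333,z)
c,b=T(595,288,25),T(749,350,29);a=c-b
print('bottle top cap',c,'base',b,'len',np.hypot(*a[:2]),'ang from +y toward +x',np.degrees(np.arctan2(a[0],a[1])))
c,b=S(250,428,40),S(268,555,29);a=c-b
print('bottle scn cap',c,'base',b,np.hypot(*a[:2]))
print('lid c top',T(186,157,217))
print('lid scene',S((97+238)/2,(70+155)/2,217))
print('handle top',T(108,180,284),S(117,60,284))
print('bolt top',T(22,257,263),S(42,56,263))
print('pivot',T(273,73,232),T(273,73,222))
print('c cap',T(750,150,184),S(399,400,184),'red cap',T(609,83,184),S(380,304,184))
print('tall', S(336,98,250), 'redcap',T(28,32,184))
E
```

```text
bottle top cap [ 510.4 -215.1   25. ] base [ 453.8 -372.9   29. ] len 167.5977226924638 ang from +y toward +x 19.719203526827535
bottle scn cap [ 510.4 -210.    40. ] base [ 449.6 -372.2   29. ] 173.16274499488244
lid c top [581.8 162.8 217. ]
lid scene [585.8 158.4 217. ]
handle top [542.  211.1 284. ] [542.2 203.2 284. ]
bolt top [474.  285.3 263. ] [471.7 277.8 263. ]
pivot [661.2  87.1 232. ] [664.2  89.2 222. ]
c cap [ 621.1 -356.4  184. ] [ 621.8 -351.1  184. ] red cap [ 680.3 -221.2  184. ] [ 674.8 -219.2  184. ]
tall [766.3  51.9 250. ] redcap [705.1 334.4 184. ]
```

>>> carry_out(
  moves=[
    {"tz":-0.2},
    {"tz":-0.2,"twist":0.0582},
    {"twist":0.0582},
    {"twist":0.0582},
    {"twist":0.0582},
    {"twist":0.0582},
    {"twist":0.0582},
    {"twist":0.0582},
    {"twist":0.0582},
    {"twist":0.0582},
    {},
  ],
)

```text
validation failed for argument at $.mo...
```

```bash
cat > plan.py <<'E'
import numpy as np,sys,json
from cell import ctrl
s=ctrl.read_state();p=np.array(s['eef_pos']);y=s['tool_rot'][2]
print(round(s['clock'],2),np.round(p,1),'yaw',round(y,4),'w',round(s['width'],1),'F',np.round(s['force'],1),'q7',round(s['qpos'][6],2))
def rows(wps,step=55,yaw=None,start=None):
    psi=y if yaw is None else yaw
    X=np.array([np.cos(psi),np.sin(psi),0]);Y=np.array([np.sin(psi),-np.cos(psi),0]);out=[]
    c=p if start is None else np.array(start,float)
    for w in wps:
        w=np.array(w,float);n=max(1,int(np.ceil(np.linalg.norm(w-c)/step)));d=(w-c)/n/300
        out.append((n,dict(tx=round(d@X,4),ty=round(d@Y,4),tz=round(-d[2],4))));c=w
    for o in out:print(o)
E
python3 - <<'E'
from plan import *
rows([(400,330,340),(450,0,320),(506.5,-224,260),(506.5,-224,90),(506.5,-224,22)])
E
```

```text
0.1 [179.3 624.2 220.1] yaw 2.8618 w 85.6 F [-0.2  0.7  0.4] q7 -0.02
(8, {'tx': np.float64(-0.1222), 'ty': np.float64(-0.0924), 'tz': np.float64(-0.05)})
(7, {'tx': np.float64(-0.0663), 'ty': np.float64(-0.1445), 'tz': np.float64(0.0095)})
(5, {'tx': np.float64(-0.0774), 'ty': np.float64(-0.1331), 'tz': np.float64(0.04)})
(4, {'tx': np.float64(0.0), 'ty': np.float64(0.0), 'tz': np.float64(0.1417)})
(2, {'tx': np.float64(0.0), 'ty': np.float64(0.0), 'tz': np.float64(0.1133)})
```

>>> carry_out(
  moves=[
    {"tx":0,"ty":0,"tz":-0.2,"twist":0,"fingers":1},
    {"tx":0,"ty":0,"tz":-0.2,"twist":0.0582,"fingers":1},
    {"tx":0,"ty":0,"tz":0,"twist":0.0582,"fingers":1},
    {"tx":0,"ty":0,"tz":0,"twist":0.0582,"fingers":1},
    {"tx":0,"ty":0,"tz":0,"twist":0.0582,"fingers":1},
    {"tx":0,"ty":0,"tz":0,"twist":0.0582,"fingers":1},
    {"tx":0,"ty":0,"tz":0,"twist":0.0582,"fingers":1},
    {"tx":0,"ty":0,"tz":0,"twist":0.0582,"fingers":1},
    {"tx":0,"ty":0,"tz":0,"twist":0.0582,"fingers":1},
    {"tx":0,"ty":0,"tz":0,"twist":0.0582,"fingers":1},
  ],
)

```text
clock: 1.35
eef_pos: [179.2, 624.5, 340.3]
tool_rot: [3.142, 0.001, 1.21]
force: [0.5, -0.5, -0.1]
width: 85.2
gripper_force: 0.0
```

```bash
sed -i 's/dict(tx=round(d@X,4),ty=round(d@Y,4),tz=round(-d\[2\],4))/[round(float(v),4) for v in (d@X,d@Y,-d[2])]/' plan.py; python3 - <<'E'
from plan import *
rows([(400,330,340),(450,0,320),(506.5,-224,260),(506.5,-224,90),(506.5,-224,22)])
E
```

```text
1.35 [179.2 624.5 340.3] yaw 1.2103 w 85.2 F [ 0.5 -0.5 -0.1] q7 -1.48
(7, [-0.0941, 0.1478, 0.0002])
(7, [-0.1386, 0.0777, 0.0095])
(5, [-0.1265, 0.0879, 0.04])
(4, [0.0, 0.0, 0.1417])
(2, [0.0, 0.0, 0.1133])
```

>>> carry_out(
  moves=[
    {"tx":-0.0941,"ty":0.1478,"tz":0,"twist":0,"fingers":1},
    {"tx":-0.0941,"ty":0.1478,"tz":0,"twist":0,"fingers":1},
    {"tx":-0.0941,"ty":0.1478,"tz":0,"twist":0,"fingers":1},
    {"tx":-0.0941,"ty":0.1478,"tz":0,"twist":0,"fingers":1},
    {"tx":-0.0941,"ty":0.1478,"tz":0,"twist":0,"fingers":1},
    {"tx":-0.0941,"ty":0.1478,"tz":0,"twist":0,"fingers":1},
    {"tx":-0.0941,"ty":0.1478,"tz":0,"twist":0,"fingers":1},
    {"tx":-0.1386,"ty":0.0777,"tz":0.01,"twist":0,"fingers":1},
    {"tx":-0.1386,"ty":0.0777,"tz":0.01,"twist":0,"fingers":1},
    {"tx":-0.1386,"ty":0.0777,"tz":0.01,"twist":0,"fingers":1},
  ],
)

```text
clock: 2.6
eef_pos: [424.1, 188.7, 331.6]
tool_rot: [-3.141, 0.0, 1.216]
force: [1.4, 0.2, 0.6]
width: 85.6
gripper_force: 0.0
```

>>> carry_out(
  moves=[
    {"tx":-0.1386,"ty":0.0777,"tz":0.01,"twist":0,"fingers":1},
    {"tx":-0.1386,"ty":0.0777,"tz":0.01,"twist":0,"fingers":1},
    {"tx":-0.1386,"ty":0.0777,"tz":0.01,"twist":0,"fingers":1},
    {"tx":-0.1386,"ty":0.0777,"tz":0.01,"twist":0,"fingers":1},
    {"tx":-0.1265,"ty":0.0879,"tz":0.04,"twist":0,"fingers":1},
    {"tx":-0.1265,"ty":0.0879,"tz":0.04,"twist":0,"fingers":1},
    {"tx":-0.1265,"ty":0.0879,"tz":0.04,"twist":0,"fingers":1},
    {"tx":-0.1265,"ty":0.0879,"tz":0.04,"twist":0,"fingers":1},
    {"tx":0,"ty":0,"tz":0,"twist":0,"fingers":1},
  ],
)

```text
clock: 3.72
eef_pos: [499.2, -181.0, 270.9]
tool_rot: [-3.141, 0.003, 1.21]
force: [-0.8, 1.1, 0.6]
width: 85.4
gripper_force: 0.0
```

```bash
python3 - <<'E'
from plan import *
from cell import eyes
import cv2,pickle
d=eyes.get_image('wrist');pickle.dump(d,open('dw.pkl','wb'));cv2.imwrite('pics/w1.png',d['color'])
rows([(506.5,-224,260),(506.5,-224,90),(506.5,-224,22)])
E
```

```text
3.73 [ 499.2 -181.   270.9] yaw 1.2097 w 85.4 F [-0.8  1.1  0.6] q7 0.27
(1, [-0.1254, 0.0735, 0.0364])
(4, [0.0, 0.0, 0.1417])
(2, [0.0, 0.0, 0.1133])
```

View pics/w1.png

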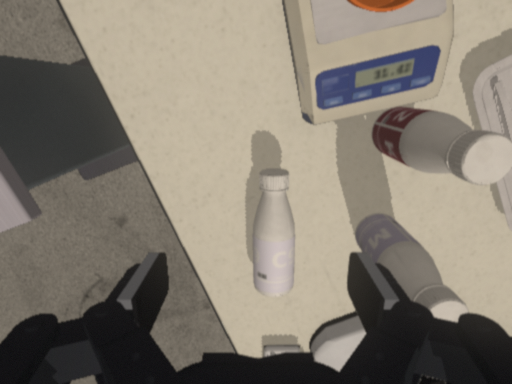

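```bash
python3 - <<'E'
from plan import *
from h import *
d=pickle.load(open('dw.pkl','rb'))
c=atz(d,274,170,34);b=atz(d,273.5,292,29)
print(c,b,np.hypot(*(c-b)[:2]),np.arctan2((c-b)[1],(c-b)[0]))
E
```

```text
3.77 [ 499.3 -178.4  271.1] yaw 1.2127 w 85.3 F [-0.7 -0.3 -0.2] q7 0.27
[ 511.99399881 -206.9439063    34.        ] [ 447.87321784 -384.26715631   29.        ] 188.56036048415638 1.2238215783952966
```

>>> carry_out(
  moves=[
    {"tx":-0.062,"ty":0.035,"tz":0.05,"twist":0,"fingers":1},
    {"tx":-0.062,"ty":0.035,"tz":0.1,"twist":0,"fingers":1},
    {"tx":0,"ty":0,"tz":0.18,"twist":0,"fingers":1},
    {"tx":0,"ty":0,"tz":0.18,"twist":0,"fingers":1},
    {"tx":0,"ty":0,"tz":0.12,"twist":0,"fingers":1},
    {"tx":0,"ty":0,"tz":0,"twist":0,"fingers":1},
  ],
)

```text
clock: 4.53
eef_pos: [505.3, -216.3, 80.9]
tool_rot: [-3.136, -0.001, 1.218]
force: [1.1, 0.0, 0.3]
width: 85.5
gripper_force: 0.0
```

```bash
python3 - <<'E'
from plan import *
rows([(506,-223,22)])
E
```

```text
4.53 [ 505.3 -216.3   80.9] yaw 1.2181 w 85.5 F [1.1 0.  0.3] q7 0.52
(2, [-0.0101, 0.0049, 0.0982])
```

>>> carry_out(
  moves=[
    {"tx":-0.01,"ty":0.005,"tz":0.1,"twist":0,"fingers":1},
    {"tx":-0.01,"ty":0.005,"tz":0.096,"twist":0,"fingers":1},
    {"tx":0,"ty":0,"tz":0,"twist":0,"fingers":0.3},
    {"tx":0,"ty":0,"tz":0,"twist":0,"fingers":0.3},
    {"tx":0,"ty":0,"tz":0,"twist":0,"fingers":0.3},
    {"tx":0,"ty":0,"tz":0,"twist":0,"fingers":0.3},
  ],
)

```text
clock: 5.28
eef_pos: [508.8, -225.5, 25.4]
tool_rot: [3.139, -0.001, 1.217]
force: [1.2, 1.9, 1.7]
width: 32.1
gripper_force: 51.4
```

```bash
python3 - <<'E'
from plan import *
print(s['gripper_force'])
E
```

```text
5.28 [ 508.8 -225.5   25.4] yaw 1.2169 w 32.1 F [1.2 1.9 1.7] q7 0.58
51.38842281710822
```

```bash
cat > look.py <<'E'
from cell import eyes
import cv2,numpy as np,sys,pickle
from h import proj
# usage: name out x y z (world centre) half
def comp(out,p,half=60):
    ims=[]
    for n in ('scene','top'):
        d=eyes.get_image(n);u,v=map(int,proj(d,p));u=min(max(u,half),512-half);v=min(max(v,half),384-half)
        pickle.dump(d,open(out+n+'.pkl','wb'))
        print(n,u-half,v-half,400/(2*half));ims.append(cv2.resize(d['color'][v-half:v+half,u-half:u+half],(400,400),interpolation=cv2.INTER_CUBIC))
    cv2.imwrite(f'pics/{out}.png',np.hstack(ims))
E
python3 - <<'E'
from look import *
comp('c1',(490,-270,40),40)
E
```

```text
scene 202 185 5.0
top 219 176 5.0
```

View pics/c1.png

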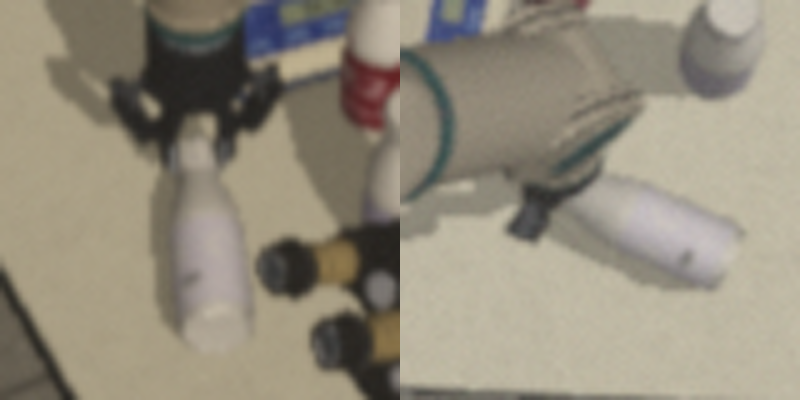

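>>> carry_out(
  moves=[
    {"tx":-0.013,"ty":0,"tz":-0.055,"twist":0,"fingers":0.3},
    {"tx":-0.019,"ty":0,"tz":-0.054,"twist":0,"fingers":0.3},
    {"tx":-0.024,"ty":0,"tz":-0.051,"twist":0,"fingers":0.3},
    {"tx":-0.03,"ty":0,"tz":-0.048,"twist":0,"fingers":0.3},
    {"tx":0,"ty":0,"tz":0,"twist":0,"fingers":0.3},
  ],
)

```text
clock: 6.0
eef_pos: [498.9, -251.8, 88.0]
tool_rot: [3.139, 0.001, 1.214]
force: [-0.4, -0.5, -1.6]
width: 25.3
gripper_force: 0.0
```

```bash
python3 - <<'E'
from plan import *
from look import *
print(s['gripper_force'],s['torque'])
comp('c2',(470,-290,60),40)
E
```

```text
6.0 [ 498.9 -251.8   88. ] yaw 1.2145 w 25.3 F [-0.4 -0.5 -1.6] q7 0.56
0.0 [ 0.02930494 -0.02088826  0.00499653]
scene 199 188 5.0
top 224 181 5.0
```

View pics/c2.png

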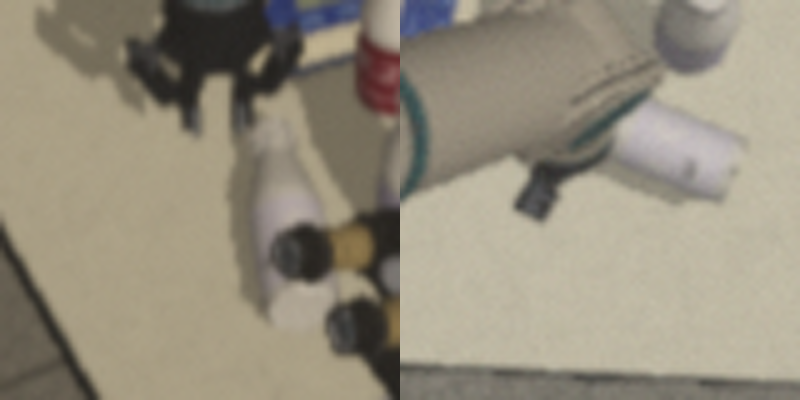

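```bash
python3 - <<'E'
from h import *
s=pickle.load(open('c2scene.pkl','rb'));t=pickle.load(open('c2top.pkl','rb'))
c=atz(s,199+267/5,188+122/5,40);b=atz(s,199+302/5,188+308/5,29)
print(c,b,np.hypot(*(c-b)[:2]),np.arctan2((c-b)[1],(c-b)[0]))
print(atz(t,224+331/5,181+168/5,29))
for n,d in(('c1',s),):
    s1=pickle.load(open('c1scene.pkl','rb'))
    print(atz(s1,202+198/5,185+125/5,45),atz(s1,202+212/5,185+330/5,29))
E
```

```text
[ 556.63657617 -230.6181417    40.        ] [ 500.44502361 -391.12092906   29.        ] 170.05480095831882 1.2340350501509239
[ 505.7478039  -393.00199596   29.        ]
[ 522.49841815 -203.48076577   45.        ] [ 447.72644401 -370.41410538   29.        ]
```

>>> carry_out(
  moves=[
    {"tx":0.1,"ty":0,"tz":-0.15,"twist":0,"fingers":1},
    {"tx":0.1,"ty":0,"tz":-0.18,"twist":0,"fingers":1},
    {"tx":0.1,"ty":0,"tz":-0.18,"twist":0,"fingers":1},
    {"tx":0,"ty":0,"tz":0,"twist":0,"fingers":1},
  ],
)

```text
clock: 6.6
eef_pos: [533.4, -163.0, 242.5]
tool_rot: [3.135, -0.002, 1.222]
force: [0.4, 0.3, -0.4]
width: 85.3
gripper_force: 0.0
```

```bash
python3 - <<'E'
from plan import *
from cell import eyes
import cv2,pickle
d=eyes.get_image('wrist');pickle.dump(d,open('dw.pkl','wb'))
im=d['color'];cv2.imwrite('pics/w2.png',cv2.resize(im,(800,600),interpolation=cv2.INTER_CUBIC))
t=eyes.get_image('top');pickle.dump(t,open('dt.pkl','wb'))
E
```

```text
6.6 [ 533.4 -163.   242.5] yaw 1.2222 w 85.3 F [ 0.4  0.3 -0.4] q7 0.28
```

View pics/w2.png

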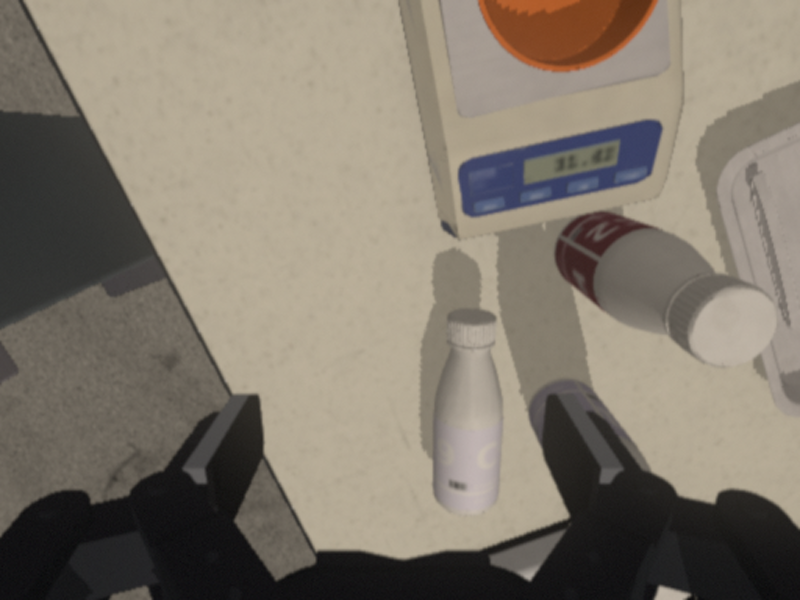

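```bash
python3 - <<'E'
from h import *
d=pickle.load(open('dw.pkl','rb'))
np.set_printoptions(precision=1,suppress=True)
print(d['world_from_camera'][:3,3])
P=lambda x,y,z:atz(d,(x-.28)/1.5625,(y-.28)/1.5625,z)
print('cap far top',P(472,310,50),P(472,318,29),'cap neck',P(472,346,50),P(472,346,29),'sides z29',P(447,330,29),P(497,330,29),'body',P(434,450,29),P(502,450,29),'base',P(467,512,0),P(467,512,29),P(467,495,58))
E
```

```text
[559.4 -88.4 396.3]
cap far top [ 569.5 -220.2   50. ] [ 568.  -234.7   29. ] cap neck [ 560.7 -248.3   50. ] [ 560.7 -258.    29. ] sides z29 [ 546.  -237.6   29. ] [ 583.9 -251.5   29. ] body [ 499.6 -341.2   29. ] [ 555.8 -362.    29. ] base [ 502.4 -440.9    0. ] [ 506.6 -415.1   29. ] [ 516.  -372.6   58. ]
```

```bash
python3 - <<'E'
from plan import *
rows([(563,-242,80),(563,-242,14)],step=50)
E
```

```text
6.7 [ 529.7 -164.6  239. ] yaw 1.2179 w 85.1 F [-0.7 -0.2 -1.1] q7 0.28
(4, [-0.0509, 0.0483, 0.1325])
(2, [0.0, 0.0, 0.11])
```

>>> carry_out(
  moves=[
    {"tx":-0.051,"ty":0.048,"tz":0.1325,"twist":0,"fingers":1},
    {"tx":-0.051,"ty":0.048,"tz":0.1325,"twist":0,"fingers":1},
    {"tx":-0.051,"ty":0.048,"tz":0.1325,"twist":0,"fingers":1},
    {"tx":-0.051,"ty":0.048,"tz":0.1325,"twist":0,"fingers":1},
    {"tx":0,"ty":0,"tz":0,"twist":0,"fingers":1},
  ],
)

```text
clock: 7.32
eef_pos: [558.4, -244.0, 75.7]
tool_rot: [-3.132, 0.001, 1.212]
force: [-0.5, -0.1, 0.1]
width: 85.7
gripper_force: 0.0
```

```bash
python3 - <<'E'
from plan import *
from cell import eyes
rows([(563,-242,14)],step=50)
for i in range(4):
    eyes.get_image('wrist');q=ctrl.read_state();print(np.round(q['eef_pos'],1),q['tool_rot'][2])
E
```

```text
7.33 [ 558.4 -244.    75.7] yaw 1.2121 w 85.7 F [-0.5 -0.1  0.1] q7 0.49
(2, [0.0059, 0.0059, 0.1028])
[ 559.8 -243.5   77.9] 1.2132622167235227
[ 561.1 -243.1   79.5] 1.214525835210305
[ 562.1 -242.8   80.7] 1.2155821462971326
[ 562.7 -242.6   81.3] 1.216279431589687
```

>>> carry_out(
  moves=[
    {"tx":0,"ty":0,"tz":0.13,"twist":0,"fingers":1},
    {"tx":0,"ty":0,"tz":0.095,"twist":-0.004,"fingers":1},
    {"tx":0,"ty":0,"tz":0,"twist":0,"fingers":1},
    {"tx":0,"ty":0,"tz":0,"twist":0,"fingers":0.4},
    {"tx":0,"ty":0,"tz":0,"twist":0,"fingers":0.4},
    {"tx":0,"ty":0,"tz":0,"twist":0,"fingers":0.4},
    {"tx":0,"ty":0,"tz":0,"twist":0,"fingers":0.4},
  ],
)

```text
clock: 8.4
eef_pos: [563.5, -242.9, 13.9]
tool_rot: [3.14, -0.0, 1.229]
force: [0.5, 0.6, 3.3]
width: 37.0
gripper_force: 60.3
```

>>> carry_out(
  moves=[
    {"tx":-0.005,"ty":0,"tz":-0.03,"twist":0,"fingers":0.3},
    {"tx":-0.007,"ty":0,"tz":-0.03,"twist":0,"fingers":0.3},
    {"tx":0,"ty":0,"tz":0,"twist":0,"fingers":0.3},
    {"tx":0,"ty":0,"tz":0,"twist":0,"fingers":0.3},
  ],
)

```text
clock: 8.9
eef_pos: [561.3, -246.2, 30.9]
tool_rot: [-3.141, -0.0, 1.229]
force: [0.3, 0.3, -1.1]
width: 37.4
gripper_force: 59.9
```

>>> carry_out(
  moves=[
    {"tx":-0.0187,"ty":0,"tz":-0.048,"twist":0,"fingers":0.3},
    {"tx":-0.0233,"ty":0,"tz":-0.046,"twist":0,"fingers":0.3},
    {"tx":-0.028,"ty":0,"tz":-0.043,"twist":0,"fingers":0.3},
    {"tx":-0.032,"ty":0,"tz":-0.04,"twist":0,"fingers":0.3},
    {"tx":0,"ty":0,"tz":0,"twist":0,"fingers":0.3},
    {"tx":0,"ty":0,"tz":0,"twist":0,"fingers":0.3},
  ],
)

```text
clock: 9.65
eef_pos: [551.1, -274.6, 83.8]
tool_rot: [-3.141, -0.001, 1.229]
force: [-1.4, 0.7, -1.6]
width: 37.1
gripper_force: 60.0
```

```bash
python3 - <<'E'
from plan import *
from look import *
comp('c3',(530,-310,60),40)
E
```

```text
9.65 [ 551.1 -274.6   83.8] yaw 1.2288 w 37.1 F [-1.4  0.7 -1.6] q7 0.54
scene 216 186 5.0
top 230 166 5.0
```

View pics/c3.png

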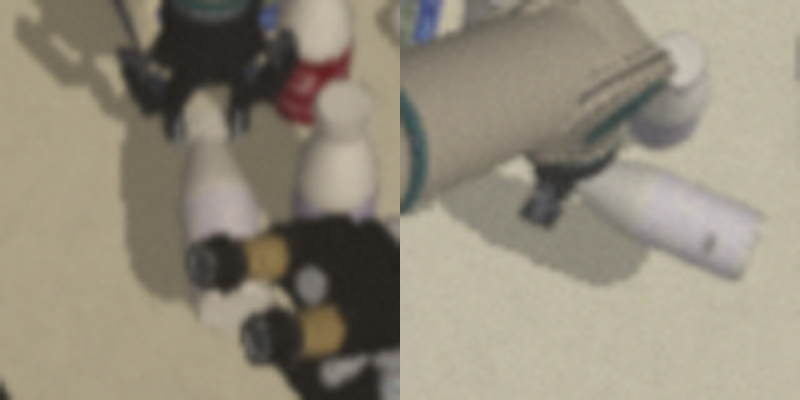

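>>> carry_out(
  moves=[
    {"tx":0,"ty":0,"tz":0.09,"twist":0,"fingers":0.4},
    {"tx":0,"ty":0,"tz":0.08,"twist":0,"fingers":0.42},
    {"tx":0,"ty":0,"tz":0,"twist":0,"fingers":0.42},
    {"tx":0,"ty":0,"tz":0,"twist":0,"fingers":0.42},
  ],
)

```text
clock: 10.25
eef_pos: [551.5, -275.4, 33.5]
tool_rot: [3.141, 0.0, 1.229]
force: [-0.9, -0.0, -0.3]
width: 37.1
gripper_force: 60.2
```

>>> carry_out(
  moves=[
    {"tx":0,"ty":0,"tz":0,"twist":0,"fingers":0.43},
    {"tx":0,"ty":0,"tz":0,"twist":0,"fingers":0.43},
  ],
)

```text
clock: 10.5
eef_pos: [551.7, -275.4, 33.9]
tool_rot: [3.14, 0.0, 1.229]
force: [0.3, 0.2, -2.5]
width: 36.9
gripper_force: 60.2
```

>>> carry_out(
  moves=[
    {"tx":0,"ty":0,"tz":0.035,"twist":0,"fingers":0.4},
    {"tx":0,"ty":0,"tz":0.024,"twist":0,"fingers":0.4},
    {"tx":0,"ty":0,"tz":0,"twist":0,"fingers":0.4},
    {"tx":0,"ty":0,"tz":0,"twist":0,"fingers":1},
    {"tx":0,"ty":0,"tz":0,"twist":0,"fingers":1},
    {"tx":0,"ty":0,"tz":0,"twist":0,"fingers":1},
  ],
)

```text
clock: 11.25
eef_pos: [551.2, -275.3, 15.5]
tool_rot: [3.141, 0.0, 1.229]
force: [-0.0, -0.2, 0.1]
width: 85.3
gripper_force: 0.0
```

>>> carry_out(
  moves=[
    {"tx":0,"ty":0,"tz":-0.17,"twist":0,"fingers":1},
    {"tx":0.1,"ty":0,"tz":-0.17,"twist":0,"fingers":1},
    {"tx":0.1,"ty":0,"tz":-0.15,"twist":0,"fingers":1},
    {"tx":0,"ty":0,"tz":0,"twist":0,"fingers":1},
    {"tx":0,"ty":0,"tz":0,"twist":0,"fingers":1},
  ],
)

```text
clock: 11.88
eef_pos: [570.7, -218.7, 162.1]
tool_rot: [-3.141, 0.0, 1.229]
force: [-0.1, 0.7, 0.3]
width: 85.5
gripper_force: 0.0
```

```bash
cat > seg.py <<'E'
from plan import *
from h import *
from cell import eyes
import cv2
def prof(u0=200,u1=380,v0=150,v1=350,step=6):
    d=eyes.get_image('wrist');pickle.dump(d,open('dw.pkl','wb'))
    hsv=cv2.cvtColor(d['color'],cv2.COLOR_BGR2HSV)
    m=((hsv[...,1]<38)&(hsv[...,2]>110)).astype(np.uint8)
    m=cv2.morphologyEx(m,cv2.MORPH_OPEN,np.ones((3,3)))
    n,lab,st,ce=cv2.connectedComponentsWithStats(m)
    for i in range(1,n):
        if st[i,4]>400:print(i,st[i],ce[i].round())
    return d,lab,hsv
E
python3 - <<'E'
from seg import *
d,lab,hsv=prof()
print(hsv[200,100:420:20].tolist());print(hsv[260,100:420:20].tolist())
E
```

```text
11.88 [ 570.7 -218.7  162.1] yaw 1.2288 w 85.5 F [-0.1  0.7  0.3] q7 0.4
2 [ 436   38   76  228 9867] [484. 154.]
3 [ 382  111   79   46 2263] [417. 133.]
5 [ 365  174   56   31 1059] [393. 188.]
7 [ 229  225   54  133 5992] [256. 295.]
[[21, 46, 179], [20, 43, 183], [21, 45, 182], [20, 44, 184], [20, 45, 182], [19, 45, 185], [19, 43, 182], [20, 46, 134], [19, 45, 137], [19, 44, 180], [18, 45, 135], [20, 44, 133], [20, 44, 132], [19, 44, 179], [20, 45, 180], [17, 34, 143]]
[[19, 47, 179], [21, 45, 182], [20, 45, 181], [20, 46, 50], [20, 45, 183], [19, 44, 179], [20, 44, 178], [18, 33, 115], [18, 33, 177], [20, 45, 180], [19, 44, 180], [0, 14, 92], [169, 22, 93], [18, 25, 52], [20, 44, 180], [19, 44, 179]]
```

```bash
python3 - <<'E'
from seg import *
d,lab,hsv=prof()
print(d['world_from_camera'][:3,3])
for v in range(221,358,4):
    r=np.where(lab[v]==lab[300,256])[0]
    if len(r): a,b=atz(d,r[0],v,29),atz(d,r[-1]+1,v,29);print(v,r[0],r[-1],np.round((a+b)/2,1)[:2],round(np.linalg.norm(a-b),1))
E
```

```text
11.93 [ 570.2 -219.1  161.4] yaw 1.2278 w 85.3 F [-0.7  0.  -0.3] q7 0.4
2 [ 438   38   74  223 9519] [485. 153.]
4 [ 384  110   79   46 2223] [419. 132.]
7 [ 366  174   57   30 1067] [395. 188.]
9 [ 229  226   55  132 6014] [257. 295.]
[ 597.12628912 -144.45021035  315.0838288 ]
229 240 278 [ 553.9 -270.3] 39.1
233 240 278 [ 552.4 -274.4] 39.3
237 240 277 [ 550.5 -278.4] 38.4
241 241 276 [ 549.  -282.7] 36.6
245 242 275 [ 547.4 -286.9] 34.7
249 243 273 [ 545.4 -291.1] 31.8
253 244 274 [ 544.8 -295.8] 31.9
257 241 275 [ 542.3 -299.8] 36.2
261 239 276 [ 540.2 -304.1] 39.5
265 237 277 [ 538.2 -308.4] 42.8
269 236 279 [ 537. -313.] 46.1
273 235 279 [ 534.9 -317.4] 47.4
277 234 280 [ 533.3 -322. ] 49.8
281 233 281 [ 531.6 -326.6] 52.1
285 232 282 [ 530.  -331.3] 54.5
289 231 282 [ 527.8 -335.9] 55.8
293 231 283 [ 526.6 -340.8] 57.2
297 231 282 [ 524.3 -345.4] 56.4
301 229 283 [ 522.1 -350.1] 59.9
305 229 283 [ 520.3 -355. ] 60.2
309 229 283 [ 518.6 -360. ] 60.5
313 229 283 [ 516.8 -365. ] 60.8
317 229 282 [ 514.4 -369.8] 60.0
321 230 282 [ 513.1 -375.1] 59.1
325 230 282 [ 511.3 -380.3] 59.4
329 230 281 [ 508.9 -385.3] 58.6
333 230 281 [ 507.  -390.5] 58.9
337 229 281 [ 504.6 -395.6] 60.3
341 229 281 [ 502.6 -401. ] 60.6
345 229 281 [ 500.7 -406.4] 60.9
349 229 280 [ 498.2 -411.7] 60.1
353 243 278 [ 502.8 -419.5] 41.8
357 254 262 [ 498.1 -424.1] 10.5
```

```bash
python3 - <<'E'
from plan import *
rows([(557,-262,80),(557,-262,15)],step=50,yaw=1.205)
E
```

```text
11.97 [ 569.9 -219.3  161.1] yaw 1.2272 w 85.5 F [ 0.2 -0.7 -0.6] q7 0.4
(2, [-0.0742, 0.0053, 0.1352])
(2, [0.0, 0.0, 0.1083])
```

>>> carry_out(
  moves=[
    {"tx":0,"ty":0,"tz":0,"twist":0.008,"fingers":1},
    {"tx":-0.074,"ty":0.005,"tz":0.135,"twist":0,"fingers":1},
    {"tx":-0.074,"ty":0.005,"tz":0.135,"twist":0,"fingers":1},
    {"tx":0,"ty":0,"tz":0.12,"twist":0,"fingers":1},
    {"tx":0,"ty":0,"tz":0.097,"twist":0,"fingers":1},
    {"tx":0,"ty":0,"tz":0,"twist":0,"fingers":1},
    {"tx":0,"ty":0,"tz":0,"twist":0,"fingers":1},
  ],
)

```text
clock: 12.85
eef_pos: [558.4, -262.0, 16.9]
tool_rot: [3.141, 0.001, 1.203]
force: [-0.4, 0.0, 0.8]
width: 85.5
gripper_force: 0.0
```

>>> carry_out(
  moves=[
    {"tx":0,"ty":0,"tz":0,"twist":0,"fingers":0.4},
    {"tx":0,"ty":0,"tz":0,"twist":0,"fingers":0.4},
    {"tx":0,"ty":0,"tz":0,"twist":0,"fingers":0.4},
    {"tx":0,"ty":0,"tz":0,"twist":0,"fingers":0.4},
  ],
)

```text
clock: 13.35
eef_pos: [558.6, -260.9, 16.6]
tool_rot: [3.141, -0.0, 1.204]
force: [0.6, 0.1, 0.9]
width: 34.8
gripper_force: 51.5
```

>>> carry_out(
  moves=[
    {"tx":-0.003,"ty":0,"tz":-0.02,"twist":0,"fingers":0.35},
    {"tx":-0.005,"ty":0,"tz":-0.03,"twist":0,"fingers":0.35},
    {"tx":-0.005,"ty":0,"tz":-0.03,"twist":0,"fingers":0.35},
    {"tx":0,"ty":0,"tz":0,"twist":0,"fingers":0.35},
  ],
)

```text
clock: 13.85
eef_pos: [557.1, -265.4, 41.3]
tool_rot: [3.14, 0.0, 1.203]
force: [-0.3, -0.1, -0.8]
width: 35.0
gripper_force: 59.3
```

>>> carry_out(
  moves=[
    {"tx":-0.021,"ty":0,"tz":-0.055,"twist":0,"fingers":0.35},
    {"tx":-0.027,"ty":0,"tz":-0.054,"twist":0,"fingers":0.35},
    {"tx":-0.033,"ty":0,"tz":-0.051,"twist":0,"fingers":0.35},
    {"tx":-0.038,"ty":0,"tz":-0.047,"twist":0,"fingers":0.35},
    {"tx":0,"ty":0,"tz":0,"twist":0,"fingers":0.35},
    {"tx":0,"ty":0,"tz":0,"twist":0,"fingers":0.35},
  ],
)

```text
clock: 14.6
eef_pos: [543.8, -297.5, 102.0]
tool_rot: [-3.141, -0.001, 1.204]
force: [1.1, 0.6, -2.4]
width: 34.6
gripper_force: 60.1
```

```bash
cat > tilt.py <<'E'
from plan import *
from h import *
from cell import eyes
import cv2
# top & wrist: extents of the white component nearest to a seed
def show(name,p,rad=60,smax=38,vmin=100):
    d=eyes.get_image(name);pickle.dump(d,open('dt_%s.pkl'%name,'wb'))
    hsv=cv2.cvtColor(d['color'],cv2.COLOR_BGR2HSV)
    m=((hsv[...,1]<smax)&(hsv[...,2]>vmin)).astype(np.uint8)
    n,lab,st,ce=cv2.connectedComponentsWithStats(m)
    u,v=proj(d,p)
    for i in range(1,n):
        if st[i,4]>120 and np.hypot(*(ce[i]-[u,v]))<rad:
            pts=np.argwhere(lab==i)[:,::-1].astype(np.float32)
            print(name,i,st[i],np.round(ce[i]),[np.round(x,1) for x in cv2.minAreaRect(pts)])
    return d,lab
E
python3 - <<'E'
from tilt import *
print(s['gripper_force'],np.round(s['torque'],2))
F=[]
for n in('top','scene'):
    d,l=show(n,(520,-340,60))
for i in range(5):F.append(ctrl.read_state()['force']);eyes.get_image('top')
print(np.mean(F,0))
E
```

```text
14.6 [ 543.8 -297.5  102. ] yaw 1.2037 w 34.6 F [ 1.1  0.6 -2.4] q7 0.55
60.13920103549026 [ 0.19 -0.08 -0.  ]
top 22 [     0     29    512    355 107051] [247. 255.] [array([255.5, 206. ]), array([354., 511.]), np.float64(90.0)]
scene 131 [294 228  38  33 594] [313. 242.] [array([313.5, 242.6]), array([45.8, 24.2]), np.float64(23.2)]
scene 145 [254 242  16  16 174] [260. 249.] [array([261.5, 249.4]), array([14.3, 15.5]), np.float64(84.3)]
scene 148 [291 253  19  15 165] [300. 260.] [array([300.1, 259.9]), array([13.5, 17.9]), np.float64(85.2)]
scene 152 [247 284  18  18 189] [254. 293.] [array([255.5, 292.2]), array([16.4, 16. ]), np.float64(81.9)]
[-0.25270971 -0.02066116 -1.48905987]
```

>>> carry_out(
  moves=[
    {"tx":0,"ty":0,"tz":-0.2,"twist":0,"fingers":0.3},
    {"tx":0,"ty":0,"tz":-0.2,"twist":0,"fingers":0.3},
    {"tx":0,"ty":0,"tz":0.2,"twist":0,"fingers":0.3},
    {"tx":0,"ty":0,"tz":-0.2,"twist":0,"fingers":0.3},
    {"tx":0,"ty":0,"tz":0.2,"twist":0,"fingers":0.3},
    {"tx":0,"ty":0,"tz":-0.2,"twist":0,"fingers":0.3},
    {"tx":0,"ty":0,"tz":0.2,"twist":0,"fingers":0.3},
    {"tx":0,"ty":0,"tz":-0.2,"twist":0,"fingers":0.3},
    {"tx":0,"ty":0,"tz":0,"twist":0,"fingers":0.3},
    {"tx":0,"ty":0,"tz":0,"twist":0,"fingers":0.3},
    {"tx":0,"ty":0,"tz":0,"twist":0,"fingers":0.3},
  ],
)

```text
clock: 16.32
eef_pos: [543.6, -297.6, 222.0]
tool_rot: [-3.141, -0.001, 1.204]
force: [-0.8, 0.0, 0.2]
width: 25.9
gripper_force: 0.0
```

```bash
python3 - <<'E'
from plan import *
from cell import eyes
import cv2
F=[];T=[]
for i in range(5):
    q=ctrl.read_state();F.append(q['force']);T.append(q['torque']);d=eyes.get_image('scene')
print(np.mean(F,0),np.mean(T,0));
from h import *
pickle.dump(d,open('ds.pkl','wb'))
a=d['color'][130:290,170:330]
t=eyes.get_image('top');pickle.dump(t,open('dtp.pkl','wb'))
b=t['color'][130:270,180:320]
cv2.imwrite('pics/c4.png',np.hstack([cv2.resize(a,(400,400)),cv2.resize(b,(400,400))]))
E
```

```text
16.32 [ 543.6 -297.6  222. ] yaw 1.2037 w 25.9 F [-0.8  0.   0.2] q7 0.47
[0.01484401 0.0404269  0.22266707] [0.01878645 0.00895618 0.020593  ]
```

```bash
python3 - <<'E'
from seg import *
d,lab,hsv=prof()
t=eyes.get_image('top')
h2=cv2.cvtColor(t['color'],cv2.COLOR_BGR2HSV)
a=pickle.load(open('d0.pkl','rb'))['top']['color'].astype(int)
df=(np.abs(a-t['color'].astype(int)).max(2)>25).astype(np.uint8)
n,l,st,ce=cv2.connectedComponentsWithStats(cv2.morphologyEx(df,cv2.MORPH_OPEN,np.ones((3,3))))
for i in range(1,n):
    if st[i,4]>80:print('diff',st[i],ce[i].round(),atz(t,*ce[i],29).round())
E
```

```text
16.62 [ 543.8 -298.1  222.2] yaw 1.2036 w 25.4 F [-0.5  0.1 -0. ] q7 0.47
1 [352   0  38  18 481] [369.   7.]
2 [  345     0   167   181 12984] [455.  60.]
3 [ 253  133   68   99 4602] [286. 185.]
5 [ 324  175  101  121 6612] [370. 233.]
10 [ 264  306   32   49 1124] [280. 333.]
11 [220 322  30  33 660] [235. 336.]
diff [250 148  47  35 936] [274. 166.] [ 708. -321.   29.]
diff [ 135  172  144   82 4948] [191. 216.] [481.   7.  29.]
diff [160 177  10  18 101] [165. 185.] [603. 125.  29.]
diff [110 197  12  10  90] [115. 201.] [528. 320.  29.]
diff [ 39 202  31  28 430] [ 50. 214.] [464. 580.  29.]
diff [ 18 209  19  35 440] [ 27. 224.] [417. 665.  29.]
diff [234 209  50  25 398] [257. 222.] [ 468. -259.   29.]
diff [ 59 212  19  10 103] [ 67. 216.] [459. 507.  29.]
diff [  0 286  10  11  96] [  4. 291.] [155. 712.  29.]
diff [151 288  38  33 762] [170. 306.] [128.  62.  29.]
diff [   0  313  109   58 3488] [ 37. 342.] [-26. 553.  29.]
diff [155 323  32  16 307] [173. 331.] [37. 42. 29.]
diff [111 329  39  12 174] [130. 334.] [ 17. 204.  29.]
diff [104 341  33  27 522] [118. 355.] [-59. 240.  29.]
diff [185 346   7  28  99] [188. 359.] [-63. -24.  29.]
diff [165 348   8  14  84] [169. 355.] [-51.  51.  29.]
diff [153 373  25   9 108] [165. 377.] [-129.   60.   29.]
```

```bash
cat > ax.py <<'E'
from seg import *
def axis(d,lab,i,z=29):
    pts=np.argwhere(lab==i)[:,::-1].astype(float)
    W=np.array([atz(d,u,v,z)[:2] for u,v in pts]);c=W.mean(0)
    e=np.linalg.svd(W-c,full_matrices=False)[2][0];n=np.array([-e[1],e[0]])
    t=(W-c)@e;w=(W-c)@n
    print('comp',i,'c',c.round(),'dir',e.round(3),'len',round(np.ptp(t)))
    for k in np.arange(t.min(),t.max(),8):
        q=w[(t>=k)&(t<k+8)]
        if len(q):print((c+e*(k+4)).round(),'w',round(np.ptp(q)),'off',round((q.max()+q.min())/2),end=' | ')
    print()
E
python3 - <<'E'
from ax import *
d,lab,hsv=prof()
ids=[lab[185,286],lab[233,370]];
for i in ids: axis(d,lab,i)
E
```

```text
16.73 [ 543.9 -298.1  222.3] yaw 1.2036 w 25.4 F [ 0.1 -0.4  0.2] q7 0.47
1 [351   0  39  18 477] [369.   7.]
2 [  345     0   167   181 13007] [455.  60.]
3 [ 253  133   67   98 4586] [286. 184.]
5 [ 324  175  101  121 6605] [370. 233.]
9 [ 264  298   32   57 1170] [280. 332.]
10 [220 322  30  33 656] [235. 336.]
comp 3 c [ 565. -334.] dir [-0.086 -0.996] len 119
[ 570. -279.] w 36 off 3 | [ 570. -287.] w 42 off 2 | [ 569. -295.] w 50 off -2 | [ 568. -303.] w 61 off -1 | [ 567. -311.] w 66 off -1 | [ 567. -319.] w 70 off 0 | [ 566. -327.] w 70 off -1 | [ 565. -335.] w 67 off -1 | [ 565. -342.] w 64 off -1 | [ 564. -350.] w 63 off 0 | [ 563. -358.] w 66 off 0 | [ 563. -366.] w 65 off 0 | [ 562. -374.] w 61 off 0 | [ 561. -382.] w 55 off 1 | [ 561. -390.] w 39 off 0 | 
comp 5 c [ 641. -430.] dir [ 0.118 -0.993] len 157
[ 632. -353.] w 40 off -2 | [ 633. -361.] w 58 off -2 | [ 634. -369.] w 64 off -3 | [ 635. -377.] w 66 off -1 | [ 636. -385.] w 77 off -5 | [ 637. -393.] w 79 off -4 | [ 638. -401.] w 78 off -4 | [ 639. -409.] w 75 off -3 | [ 640. -417.] w 73 off -2 | [ 641. -425.] w 70 off 1 | [ 642. -432.] w 69 off 5 | [ 643. -440.] w 63 off 12 | [ 644. -448.] w 69 off 12 | [ 644. -456.] w 75 off 12 | [ 645. -464.] w 120 off -10 | [ 646. -472.] w 122 off -11 | [ 647. -480.] w 122 off -13 | [ 648. -488.] w 118 off -13 | [ 649. -496.] w 114 off -10 | [ 650. -504.] w 32 off 13 |
```

```bash
python3 - <<'E'
from cell import eyes
import cv2,numpy as np,pickle
w=eyes.get_image('wrist');s=eyes.get_image('scene');t=eyes.get_image('top')
pickle.dump((w,s,t),open('d5.pkl','wb'))
a=cv2.resize(w['color'],(400,300));b=cv2.resize(s['color'][170:290,200:360],(400,300),interpolation=cv2.INTER_CUBIC)
c=cv2.resize(t['color'][130:250,200:360],(400,300),interpolation=cv2.INTER_CUBIC);e=cv2.resize(w['color'][100:280,200:440],(400,300),interpolation=cv2.INTER_CUBIC)
cv2.imwrite('pics/c5.png',np.vstack([np.hstack([a,b]),np.hstack([c,e])]))
E
```

```text
(no output)
```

View pics/c5.png

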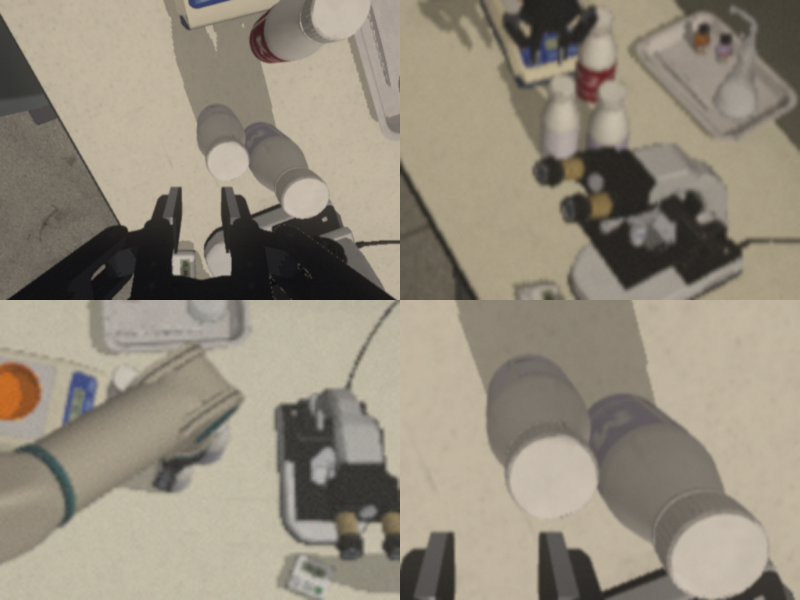

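>>> carry_out(
  moves=[
    {"tx":0,"ty":0,"tz":-0.1,"twist":-0.0516,"fingers":1},
    {"tx":0,"ty":0,"tz":-0.1,"twist":-0.0516,"fingers":1},
    {"tx":0,"ty":0,"tz":-0.1,"twist":-0.0516,"fingers":1},
    {"tx":0,"ty":0,"tz":-0.1,"twist":-0.0516,"fingers":1},
    {"tx":0,"ty":0,"tz":0,"twist":-0.0516,"fingers":1},
    {"tx":0,"ty":0,"tz":0,"twist":-0.0516,"fingers":1},
    {"tx":0,"ty":0,"tz":0,"twist":-0.0516,"fingers":1},
    {"tx":0,"ty":0,"tz":0,"twist":0,"fingers":1},
  ],
)

```text
clock: 17.92
eef_pos: [543.9, -298.2, 342.5]
tool_rot: [3.141, 0.0, 2.336]
force: [-0.1, 0.2, 0.5]
width: 85.4
gripper_force: 0.0
```

```bash
python3 - <<'E'
from plan import *
from h import *
from scipy.optimize import least_squares
P=np.array([[473,281.5],[542,207],[583.8,160.6],[662,87.5]]);k=np.array([-162,-62,0,110.])
f=lambda q:((q[:2]+k[:,None]*np.array([np.cos(q[2]),np.sin(q[2])]))-P).ravel()
r=least_squares(f,[585,162,-.8]);print(r.x,r.fun.round(1))
w=pickle.load(open('d5.pkl','rb'))[0];print('cap',atz(w,291.2,205,174))
rows([(455,-20,340),(430,200,340)],step=56)
E
```

```text
17.93 [ 543.9 -298.2  342.5] yaw 2.3365 w 85.4 F [-0.1  0.2  0.5] q7 1.38
[585.05791019 163.70706961  -0.79991347] [-0.8 -1.6 -0.1  1.2  1.3  3.1 -0.3 -2.7]
cap [ 567.06230812 -303.12070362  174.        ]
(6, [0.1457, 0.0715, 0.0014])
(4, [0.1466, 0.112, -0.0])
```

>>> carry_out(
  moves=[
    {"tx":0.1457,"ty":0.0715,"tz":0,"twist":0,"fingers":1},
    {"tx":0.1457,"ty":0.0715,"tz":0,"twist":0,"fingers":1},
    {"tx":0.1457,"ty":0.0715,"tz":0,"twist":0,"fingers":1},
    {"tx":0.1457,"ty":0.0715,"tz":0,"twist":0,"fingers":1},
    {"tx":0.1457,"ty":0.0715,"tz":0,"twist":0,"fingers":1},
    {"tx":0.1457,"ty":0.0715,"tz":0,"twist":0,"fingers":1},
    {"tx":0.1466,"ty":0.112,"tz":0,"twist":0,"fingers":1},
    {"tx":0.1466,"ty":0.112,"tz":0,"twist":0,"fingers":1},
    {"tx":0.1466,"ty":0.112,"tz":0,"twist":0,"fingers":1},
    {"tx":0.1466,"ty":0.112,"tz":0,"twist":0,"fingers":1},
    {"tx":0,"ty":0,"tz":0,"twist":0,"fingers":1},
    {"tx":0,"ty":0,"tz":0,"twist":0,"fingers":1},
  ],
)

```text
clock: 19.42
eef_pos: [429.1, 199.2, 342.3]
tool_rot: [-3.141, 0.0, 2.336]
force: [0.2, -0.4, -0.4]
width: 85.3
gripper_force: 0.0
```

```bash
cat > dark.py <<'E'
from plan import *
from h import *
from cell import eyes
import cv2
def dark(vmax=45,n='wrist'):
    d=eyes.get_image(n);pickle.dump(d,open('dk.pkl','wb'))
    g=d['color'].max(2);m=(g<vmax).astype(np.uint8)
    k,l,st,ce=cv2.connectedComponentsWithStats(cv2.morphologyEx(m,cv2.MORPH_OPEN,np.ones((3,3))))
    for i in range(1,k):
        if st[i,4]>60:print(st[i],ce[i].round(1),atz(d,*ce[i],255).round()[:2])
    return d,l
E
python3 - <<'E'
from dark import *
d,l=dark()
print(d['world_from_camera'][:3,3].round())
for p in((472,280,263),(472,280,212),(542,208,284),(542,208,217)):print(p,np.round(proj(d,p)))
E
```

```text
19.43 [429.1 199.2 342.3] yaw 2.3362 w 85.3 F [ 0.2 -0.4 -0.4] q7 0.32
[    0   234   512   150 27820] [258.7 345.4] [537.  87.]
[373. 256. 496.]
(472, 280, 263) [374. 161.]
(472, 280, 212) [354. 149.]
(542, 208, 284) [369. 290.]
(542, 208, 217) [346. 249.]
```

```bash
python3 - <<'E'
import pickle,numpy as np
d=pickle.load(open('dk.pkl','rb'))
g=d['color'].max(2)
print(g[120:200:5,320:420:5])
E
```

```text
[[213 214 215 211 215 215 214 158 160 159 157 158 155 156 156 156 158 159
  144  99]
 [206 208 215 215 213 204 160 160 159 155 155 157 160 159 157 158 157 157
  137  97]
 [207 209 208 214 203 158 157 158 158 158 157 157 156 159 157 157 156 158
  149  98]
 [211 207 207 185 157 155 132  77  57  68 151 152 157 154 156 156 156 157
  158  98]
 [207 207 156 155 156 153 119  56  55  52  52  52  53  61 156 158 155 157
  157 122]
 [206 155 104  82  81  81  69  53  53  52  52  55  52  50  52 154 155 155
  157 157]
 [154 153  84  95  81  77  79 140  56  50  52  53  54  52  49 155 157 157
  156 157]
 [154 154  78  91  80  77  82 121 126  52  53  54  55  53  51 156 157 156
  157 152]
 [153 152  75 123 111 114 105 118 119  91  51  53  52  52 102 158 155 157
  155 155]
 [144 151  76 124 169 168 168 168 168 167 164 137 117 145 156 158 158 155
  156 154]
 [ 75  73  76 123 165 165 165 165 165 165 166 166 166 154 155 156 155 157
  155 155]
 [ 78  76  80 123 167 167 168 167 167 167 167 167 167 156 156 153 155 155
  156 154]
 [ 76  76  85 126 167 167 167 167 167 168 168 167 164 157 154 153 155 154
  157 157]
 [ 76  75  84 114 165 165 165 165 167 167 167 168 163 155 156 155 153 157
  156 156]
 [ 71  60  99  96  89  69 169 174 101  97  98 154 158 155 157 157 153 157
  158 158]
 [ 67  59 117 143 142  74 174 170  87 120 133 134 154 156 157 157 156 154
  157 158]]
```

```bash
python3 - <<'E'
from plan import *
from h import *
d=pickle.load(open('dk.pkl','rb'))
print(atz(d,381,151,263),atz(d,358,141,212))
rows([(469,286,340),(469,286,233)],step=50)
E
```

```text
19.48 [429.3 198.6 342.4] yaw 2.3351 w 85.4 F [-0.1 -0.2 -0.1] q7 0.32
[470.16981842 288.57368462 263.        ] [469.25781979 287.01089306 212.        ]
(2, [0.0594, 0.1486, 0.0039])
(3, [0.0, 0.0, 0.1189])
```

>>> carry_out(
  moves=[
    {"tx":0.06,"ty":0.149,"tz":0,"twist":0,"fingers":1},
    {"tx":0.06,"ty":0.149,"tz":0,"twist":0,"fingers":1},
    {"tx":0,"ty":0,"tz":0.12,"twist":0,"fingers":1},
    {"tx":0,"ty":0,"tz":0.12,"twist":0,"fingers":1},
    {"tx":0,"ty":0,"tz":0.11,"twist":0,"fingers":1},
    {"tx":0,"ty":0,"tz":0,"twist":0,"fingers":1},
    {"tx":0,"ty":0,"tz":0,"twist":0,"fingers":0},
    {"tx":0,"ty":0,"tz":0,"twist":0,"fingers":0},
    {"tx":0,"ty":0,"tz":0,"twist":0,"fingers":0},
    {"tx":0,"ty":0,"tz":0,"twist":0,"fingers":0},
    {"tx":0,"ty":0,"tz":0,"twist":0,"fingers":0},
  ],
)

```text
clock: 20.85
eef_pos: [472.1, 291.2, 239.5]
tool_rot: [3.131, 0.001, 2.339]
force: [5.2, 5.4, 0.8]
width: 17.4
gripper_force: 58.2
```

>>> carry_out(
  moves=[
    {"tx":0,"ty":0.015,"tz":0,"twist":0,"fingers":0},
    {"tx":0.03,"ty":0,"tz":0,"twist":0,"fingers":0},
    {"tx":0.03,"ty":0,"tz":0,"twist":0,"fingers":0},
    {"tx":0.035,"ty":0,"tz":0,"twist":0,"fingers":0},
    {"tx":0,"ty":0,"tz":0,"twist":0,"fingers":0},
    {"tx":0,"ty":0,"tz":0,"twist":0,"fingers":0},
  ],
)

```text
clock: 21.6
eef_pos: [453.8, 311.0, 239.3]
tool_rot: [3.138, 0.002, 2.337]
force: [1.6, -3.2, 8.8]
width: 17.6
gripper_force: 60.3
```

```bash
python3 - <<'E'
from plan import *
E
```

```text
21.6 [453.8 311.  239.3] yaw 2.3374 w 17.6 F [ 1.6 -3.2  8.8] q7 0.18
```

>>> carry_out(
  moves=[
    {"tx":0,"ty":0,"tz":0,"twist":0,"fingers":1},
    {"tx":0,"ty":0,"tz":0,"twist":0,"fingers":1},
    {"tx":0,"ty":0,"tz":-0.18,"twist":0,"fingers":1},
    {"tx":0,"ty":0,"tz":-0.18,"twist":0,"fingers":1},
    {"tx":-0.1,"ty":0,"tz":0,"twist":0,"fingers":1},
    {"tx":0,"ty":0,"tz":0,"twist":0,"fingers":1},
    {"tx":0,"ty":0,"tz":0,"twist":0,"fingers":1},
  ],
)

```text
clock: 22.48
eef_pos: [471.6, 290.3, 344.6]
tool_rot: [-3.14, -0.001, 2.339]
force: [-0.2, 0.1, -0.2]
width: 85.4
gripper_force: 0.0
```

```bash
python3 - <<'E'
from plan import *
from h import *
rows([(542.5,212,345),(542.5,212,246)],step=50)
from cell import eyes
d=eyes.get_image('wrist');pickle.dump(d,open('dk.pkl','wb'))
t=eyes.get_image('top')
g=t['color'].max(2)
for p in((453,311,263),(473,291,263),(542,212,284)):print(np.round(proj(t,p),1),np.round(proj(d,p),1))
print(g[196:216,92:128:2])
E
```

```text
22.48 [471.6 290.3 344.6] yaw 2.3388 w 85.4 F [-0.2  0.1 -0.2] q7 0.22
(3, [-0.1172, -0.0038, -0.0004])
(2, [0.0, 0.0, 0.165])
[ 95.1 209.4] [260.5 161. ]
[101.5 204.1] [261.  195.9]
[124.4 184.6] [254.5 322.6]
[[ 87 129 133 133 132 135 134 133 136 137 142 125  86  89  80  72  80 130]
 [ 61 116 133 137 134 133 136 135 136 141 143 138  87  77  76  74 110 141]
 [ 63  86 131 132 135 133 135 135 138 143 146 144 105  76  69  89 132 141]
 [ 91  68 129 135 135 135 135 135 140 143 146 145 123  71  76 130 145 122]
 [ 77  52 116 136 133 133 132 135 133 144 145 145 137  76 100 145 138 108]
 [ 52  51 102 133 132 133 134 133 112 140 143 145 145 115  88 141 122  87]
 [ 49  48  78 133 130 135 136 131  86 126 143 145 148 144  80 112 102  87]
 [ 52  49  62 116 134 134 133 132  92 115 143 143 148 148  98  88  86 112]
 [ 53  50  53  84 122 137 132 134 117 124 143 146 144 142 107  78 104 132]
 [ 60  53  47  58  97 135 139 130 128 138 129 145 151 128  96  83 121 132]
 [ 77  56  46  48  87 146 165 125 145 137 101 141 145 111  86 116 132 130]
 [ 86  58  50  47  80 139 166 138 154 135  81 118 124  97 122 164 157 136]
 [ 80  62  47  48  60 130 150 151 154 149 115  90  99 100 163 183 173 162]
 [ 70  65  49  50  49 100 145 154 158 175 144  84  83 136 179 182 179 175]
 [ 55  57  48  50  50  61 133 146 175 180 172 108 110 169 182 182 179 177]
 [ 54  48  48  54  50  45 110 154 180 181 177 152 155 178 181 182 180 178]
 [ 93  50  49  55  58  42 102 171 182 180 180 175 173 178 181 182 178 176]
 [155  84  56  82 125  69 130 180 181 180 182 181 177 182 182 182 179 178]
 [176 143  82 128 167 136 166 180 184 180 180 183 179 182 183 182 180 175]
 [178 175 151 167 180 168 178 175 181 181 184 183 185 181 181 181 181 177]]
```

```bash
python3 - <<'E'
from plan import *
from h import *
import cv2
d=pickle.load(open('dk.pkl','rb'))
g=d['color'].max(2)
m=(g<62).astype(np.uint8);m=cv2.morphologyEx(m,cv2.MORPH_OPEN,np.ones((3,3)))
n,l,st,ce=cv2.connectedComponentsWithStats(m)
for i in range(1,n):
    if st[i,4]>60:print(st[i],ce[i].round(1))
print(proj(d,(453,311,205)))
print(g[130:330:8,190:330:8])
E
```

```text
22.57 [471.6 290.7 344.7] yaw 2.3398 w 85.5 F [ 0.8 -0.2  0.1] q7 0.22
[ 441   59   54   78 2620] [467.3  97.2]
[  42   64   94   64 3236] [85.9 89.6]
[310 239  21  36 472] [321.6 252.9]
[    0   254   512   130 29279] [258.2 345.3]
[ 244  264   29   63 1544] [257.7 295. ]
(np.float64(260.08484718091194), np.float64(147.74119329117173))
[[224 223 221 223 223 222 219 219 214 219 219 218 220 221 213 166 164 164]
 [223 222 221 223 222 222 221 220 219 218 221 214 218 215 164 162 165 167]
 [220 222 222 223 222 221 216 219  86  69 218 220 220 165 165 163 162 164]
 [221 222 222 222 222 218 219 214  68  67 121 212 164 164 165 164 163 164]
 [221 220 222 220 222 218 216 150  67  67  62 161 159 163 164 164 163 165]
 [223 221 220 219 222 219 216 214  67  64  95 159 158 164 163 163 164 163]
 [219 219 218 221 220 220 202 148 174 151 123 128 161 161 161 163 162 161]
 [216 217 214 218 221 220 138  82 170 149  77  75 162 161 158 163 163 161]
 [219 211 216 217 220 135 105 110 121 127 105 105 136 159 158 162 159 163]
 [216 215 217 218  95  86 165 174 174 174 174 174  74  77 161 158 160 162]
 [220 212 2
[... 414 characters left out ...]
 84 125  90  71  45  48]
 [211 194 145  78  80  99  99  97  96  93  90  88  85  73  81 100  44  47]
 [215 166  79 109 108 123 120 122  37  37  90  91 106  89  86  71  98  47]
 [174  84 111 125 123 123 121  42  37  35  33 119 119 121 116  87  71  51]
 [ 93 115 126 123 122 121 120  41  33  32  36 121 119 119 122 122  88 123]
 [118 126 125 124 123 123 121  99  34  31 111 123 121 122 123 122 122  87]
 [125 123 123 123 122 123 124  31  31  29  38 122 122 123 124 122 123  98]
 [123 124 124 120 121 122 122  32  30  33  30 123 124 124 123 125 125 124]
 [122 122 124 121 121 123 120  36  34  33  31 123 123 125 126 127 126 127]
 [122 124 123 121 120 122 122  80  38  34  91 115 124 126 126 125 125 125]]
```

```bash
python3 - <<'E'
from plan import *
from h import *
d=pickle.load(open('dk.pkl','rb'))
for u,v,z in((258,311,284),(258,315,284),(258,272,217),(261,164,263)):print(atz(d,u,v,z).round(1))
E
```

```text
22.57 [471.6 290.7 344.7] yaw 2.3398 w 85.5 F [ 0.8 -0.2  0.1] q7 0.22
[536.  222.4 284. ]
[538.8 219.6 284. ]
[539.9 218.3 217. ]
[454.9 309.6 263. ]
```

>>> carry_out(
  moves=[
    {"tx":-0.167,"ty":0,"tz":0,"twist":0,"fingers":1},
    {"tx":-0.167,"ty":0,"tz":0,"twist":0,"fingers":1},
    {"tx":0,"ty":0,"tz":0.165,"twist":0,"fingers":1},
    {"tx":0,"ty":0,"tz":0.165,"twist":0,"fingers":1},
    {"tx":0,"ty":0,"tz":0,"twist":0,"fingers":1},
    {"tx":0,"ty":0,"tz":0,"twist":0,"fingers":1},
    {"tx":0,"ty":0,"tz":0,"twist":0,"fingers":0.1},
    {"tx":0,"ty":0,"tz":0,"twist":0,"fingers":0.1},
    {"tx":0,"ty":0,"tz":0,"twist":0,"fingers":0.1},
    {"tx":0,"ty":0,"tz":0,"twist":0,"fingers":0.1},
  ],
)

```text
clock: 23.82
eef_pos: [542.0, 217.5, 247.5]
tool_rot: [-3.141, -0.0, 2.338]
force: [-1.9, -1.3, 7.0]
width: 23.6
gripper_force: 58.9
```

```bash
cat > swing.py <<'E'
from plan import *
PV=np.array([660.8,93.2]);R=172
def swing(phis,psis,c=None):
    c=p[:2] if c is None else np.array(c);ps=y
    for f,q in zip(phis,psis):
        a=2.332+f;w=PV+R*np.array([np.cos(a),np.sin(a)]);d=(w-c)/300
        dq=(q-ps+np.pi)%(2*np.pi)-np.pi
        print(dict(tx=round(float(d@[np.cos(ps),np.sin(ps)]),4),ty=round(float(d@[np.sin(ps),-np.cos(ps)]),4),twist=round(-dq/np.pi,4)));c=w;ps=q
def where():
    v=p[:2]-PV;print('R',np.hypot(*v).round(1),'phi',round((np.arctan2(v[1],v[0])-2.332)%(2*np.pi),3))
E
python3 - <<'E'
from swing import *
where()
f=np.arange(1,13)*0.158
swing(f,2.338+0.75*f)
E
```

```text
23.82 [542.  217.5 247.5] yaw 2.3383 w 23.6 F [-1.9 -1.3  7. ] q7 0.42
R 172.0 phi 0.002
{'tx': -0.0065, 'ty': -0.0892, 'twist': np.float64(-0.0376)}
{'tx': -0.0102, 'ty': -0.0899, 'twist': np.float64(-0.0377)}
{'tx': -0.0137, 'ty': -0.0894, 'twist': np.float64(-0.0377)}
{'tx': -0.0172, 'ty': -0.0888, 'twist': np.float64(-0.0377)}
{'tx': -0.0207, 'ty': -0.0881, 'twist': np.float64(-0.0377)}
{'tx': -0.0242, 'ty': -0.0872, 'twist': np.float64(-0.0377)}
{'tx': -0.0276, 'ty': -0.0862, 'twist': np.float64(-0.0377)}
{'tx': -0.031, 'ty': -0.085, 'twist': np.float64(-0.0377)}
{'tx': -0.0343, 'ty': -0.0837, 'twist': np.float64(-0.0377)}
{'tx': -0.0376, 'ty': -0.0823, 'twist': np.float64(-0.0377)}
{'tx': -0.0408, 'ty': -0.0808, 'twist': np.float64(-0.0377)}
{'tx': -0.044, 'ty': -0.0791, 'twist': np.float64(-0.0377)}
```

>>> carry_out(
  moves=[
    {"tx":-0.0065,"ty":-0.0892,"tz":0,"twist":-0.0376,"fingers":0.1},
    {"tx":-0.0102,"ty":-0.09,"tz":0,"twist":-0.0377,"fingers":0.1},
    {"tx":-0.0137,"ty":-0.0894,"tz":0,"twist":-0.0377,"fingers":0.1},
    {"tx":0,"ty":0,"tz":0,"twist":0,"fingers":0.1},
    {"tx":0,"ty":0,"tz":0,"twist":0,"fingers":0.1},
  ],
)

```text
clock: 24.45
eef_pos: [497.2, 151.7, 247.3]
tool_rot: [3.14, -0.003, 2.695]
force: [-5.6, 3.1, 7.8]
width: 23.3
gripper_force: 61.6
```

```bash
python3 - <<'E'
from swing import *
where()
E
```

```text
24.45 [497.2 151.7 247.3] yaw 2.695 w 23.3 F [-5.6  3.1  7.8] q7 0.81
R 173.8 phi 0.466
```

>>> carry_out(
  moves=[
    {"tx":-0.0172,"ty":-0.0888,"tz":0,"twist":-0.0377,"fingers":0.1},
    {"tx":-0.0207,"ty":-0.0881,"tz":0,"twist":-0.0377,"fingers":0.1},
    {"tx":-0.0242,"ty":-0.0872,"tz":0,"twist":-0.0377,"fingers":0.1},
    {"tx":-0.0276,"ty":-0.0862,"tz":0,"twist":-0.0377,"fingers":0.1},
    {"tx":0,"ty":0,"tz":0,"twist":0,"fingers":0.1},
    {"tx":0,"ty":0,"tz":0,"twist":0,"fingers":0.1},
  ],
)

```text
clock: 25.2
eef_pos: [494.6, 41.9, 247.2]
tool_rot: [-3.14, -0.004, -3.117]
force: [-7.1, -3.5, 10.7]
width: 23.4
gripper_force: 62.5
```

```bash
python3 - <<'E'
from swing import *
where()
E
```

```text
25.2 [494.6  41.9 247.2] yaw -3.1174 w 23.4 F [-7.1 -3.5 10.7] q7 1.43
R 174.0 phi 1.109
```

>>> carry_out(
  moves=[
    {"tx":-0.031,"ty":-0.085,"tz":0,"twist":-0.0377,"fingers":0.1},
    {"tx":-0.0343,"ty":-0.0837,"tz":0,"twist":-0.0377,"fingers":0.1},
    {"tx":-0.0376,"ty":-0.0823,"tz":0,"twist":-0.0377,"fingers":0.1},
    {"tx":-0.0408,"ty":-0.0808,"tz":0,"twist":-0.0377,"fingers":0.1},
    {"tx":-0.044,"ty":-0.0791,"tz":0,"twist":-0.0377,"fingers":0.1},
    {"tx":0,"ty":0,"tz":0,"twist":0,"fingers":0.1},
  ],
)

```text
clock: 25.95
eef_pos: [581.5, -60.8, 247.3]
tool_rot: [-3.14, -0.001, -2.525]
force: [-1.9, -2.5, 5.4]
width: 23.6
gripper_force: 61.1
```

```bash
python3 - <<'E'
from swing import *
where()
from scipy.optimize import least_squares
Q=np.array([[542,217.5],[497.2,151.7],[494.6,41.9],p[:2]])
r=least_squares(lambda c:np.hypot(*(Q-c).T)-172,PV);print(r.x,r.fun.round(1))
r=least_squares(lambda c:np.hypot(*(Q-c[:2]).T)-c[2],[*PV,172]);print(r.x,r.fun.round(1))
rows([(p[0],p[1],350)],step=55)
E
```

```text
25.95 [581.5 -60.8 247.3] yaw -2.5248 w 23.6 F [-1.9 -2.5  5.4] q7 2.15
R 173.2 phi 1.905
[659.13978041  92.34431383] [-0.6  0.5  0.1 -0.3]
[657.36509126  92.08113728 170.57037711] [-0.2  0.3 -0.2  0.1]
(2, [0.0, 0.0, -0.1712])
```

>>> carry_out(
  moves=[
    {"tx":0,"ty":0,"tz":0,"twist":0,"fingers":1},
    {"tx":0,"ty":0,"tz":0,"twist":0,"fingers":1},
    {"tx":0,"ty":0,"tz":-0.17,"twist":0,"fingers":1},
    {"tx":0,"ty":0,"tz":-0.17,"twist":0,"fingers":1},
    {"tx":0,"ty":0,"tz":0,"twist":0.058,"fingers":1},
    {"tx":0,"ty":0,"tz":0,"twist":0.058,"fingers":1},
    {"tx":0,"ty":0,"tz":0,"twist":0.058,"fingers":1},
    {"tx":0,"ty":0,"tz":0,"twist":0.058,"fingers":1},
    {"tx":0,"ty":0,"tz":0,"twist":0.058,"fingers":1},
    {"tx":0,"ty":0,"tz":0,"twist":0.058,"fingers":1},
    {"tx":0,"ty":0,"tz":0,"twist":0.058,"fingers":1},
    {"tx":0,"ty":0,"tz":0,"twist":0,"fingers":1},
  ],
)

```text
clock: 27.45
eef_pos: [580.8, -58.2, 348.3]
tool_rot: [-3.141, -0.0, 2.486]
force: [0.8, -0.0, -0.2]
width: 85.4
gripper_force: 0.0
```

```bash
python3 - <<'E'
from plan import *
rows([(550,-270,330)],step=55)
E
```

```text
27.45 [580.8 -58.2 348.3] yaw 2.4863 w 85.4 F [ 0.8 -0.  -0.2] q7 1.02
(4, [-0.0872, -0.1556, 0.0153])
```

>>> carry_out(
  moves=[
    {"tx":-0.087,"ty":-0.156,"tz":0.015,"twist":0,"fingers":1},
    {"tx":-0.087,"ty":-0.156,"tz":0.015,"twist":0,"fingers":1},
    {"tx":-0.087,"ty":-0.156,"tz":0.015,"twist":0,"fingers":1},
    {"tx":-0.087,"ty":-0.156,"tz":0.015,"twist":0,"fingers":1},
    {"tx":0,"ty":0,"tz":0,"twist":0,"fingers":1},
    {"tx":0,"ty":0,"tz":0,"twist":0,"fingers":1},
    {"tx":0,"ty":0,"tz":0,"twist":0,"fingers":1},
  ],
)

```text
clock: 28.32
eef_pos: [549.9, -268.8, 330.5]
tool_rot: [3.14, -0.0, 2.488]
force: [-0.4, -0.2, -1.3]
width: 85.5
gripper_force: 0.0
```

```bash
cat > cap.py <<'E'
from plan import *
from h import *
from cell import eyes
import cv2
def caps(z=174,vmin=170,smax=36):
    d=eyes.get_image('wrist');pickle.dump(d,open('dk.pkl','wb'))
    hsv=cv2.cvtColor(d['color'],cv2.COLOR_BGR2HSV)
    m=((hsv[...,1]<smax)&(hsv[...,2]>vmin)).astype(np.uint8)
    k,l,st,ce=cv2.connectedComponentsWithStats(cv2.morphologyEx(m,cv2.MORPH_OPEN,np.ones((3,3))))
    for i in range(1,k):
        if st[i,4]>150:
            pts=np.argwhere(l==i)[:,::-1].astype(np.float32);(c,ax,an)=cv2.fitEllipse(cv2.convexHull(pts))
            e=atz(d,c[0]-ax[0]/2,c[1],z)-atz(d,c[0]+ax[0]/2,c[1],z)
            print(st[i],np.round(c,1),np.round(ax,1),atz(d,*c,z).round(1)[:2],'diam',np.linalg.norm(e).round(1))
    return d,l
E
python3 - <<'E'
from cap import *
d,l=caps()
print(proj(d,(567,-303,174)),proj(d,(567,-310,174)))
E
```

```text
28.32 [ 549.9 -268.8  330.5] yaw 2.4878 w 85.5 F [-0.4 -0.2 -1.3] q7 1.4
[ 50 168  41  22 344] [ 73. 180.] [23.7 45. ] [ 440.2 -425.8] diam 24.4
[225 189  34  31 836] [241.3 204. ] [31.  33.8] [ 566.4 -304.5] diam 32.8
[  77  207   83   55 1964] [117.7 233.7] [38.3 90.9] [ 511.4 -433.1] diam 41.8
[349 224  37  32 865] [367.1 239.9] [31.9 37.4] [ 683.6 -220.8] diam 35.0
[216 256  36  31 876] [233.2 271. ] [30.4 36.2] [ 624.5 -362.3] diam 34.6
(np.float64(242.7507759435707), np.float64(203.6270572246555)) (np.float64(237.57430969170616), np.float64(207.393270253121))
```

```bash
python3 - <<'E'
from plan import *
rows([(566.4,-304.5,250),(566.4,-304.5,150)],step=52)
E
```

```text
28.38 [ 549.8 -268.9  330.6] yaw 2.4875 w 85.6 F [0.7 0.2 0.8] q7 1.4
(2, [-0.058, -0.0303, 0.1343])
(2, [0.0, 0.0, 0.1667])
```

>>> carry_out(
  moves=[
    {"tx":-0.058,"ty":-0.0303,"tz":0.1343,"twist":0,"fingers":0.8},
    {"tx":-0.058,"ty":-0.0303,"tz":0.1343,"twist":0,"fingers":0.8},
    {"tx":0,"ty":0,"tz":0.1,"twist":0,"fingers":0.8},
    {"tx":0,"ty":0,"tz":0.1,"twist":0,"fingers":0.8},
    {"tx":0,"ty":0,"tz":0.1,"twist":0,"fingers":0.8},
    {"tx":0,"ty":0,"tz":0.033,"twist":0,"fingers":0.8},
    {"tx":0,"ty":0,"tz":0,"twist":0,"fingers":0.8},
    {"tx":0,"ty":0,"tz":0,"twist":0,"fingers":0.8},
  ],
)

```text
clock: 29.38
eef_pos: [566.5, -306.7, 151.4]
tool_rot: [3.141, 0.002, 2.484]
force: [0.4, -0.4, 0.4]
width: 68.4
gripper_force: 0.0
```

>>> carry_out(
  moves=[
    {"tx":0,"ty":0,"tz":0,"twist":0,"fingers":0.3},
    {"tx":0,"ty":0,"tz":0,"twist":0,"fingers":0.3},
    {"tx":0,"ty":0,"tz":0,"twist":0,"fingers":0.3},
    {"tx":0,"ty":0,"tz":0,"twist":0,"fingers":0.3},
  ],
)

```text
clock: 29.88
eef_pos: [566.5, -306.8, 151.2]
tool_rot: [3.141, 0.003, 2.484]
force: [-0.0, -0.2, 5.6]
width: 37.2
gripper_force: 60.0
```

```bash
python3 - <<'E'
from plan import *
rows([(566.5,-306.8,250),(450,-150,330),(450,110,370),(584,172.6,370),(584,172.6,159)],step=45)
E
```

```text
29.88 [ 566.5 -306.8  151.2] yaw 2.484 w 37.2 F [-0.  -0.2  5.6] q7 1.47
(3, [-0.0, -0.0, -0.1098])
(5, [0.1254, 0.0353, -0.0533])
(6, [0.0883, 0.1143, -0.0222])
(4, [-0.0565, 0.1095, -0.0])
(5, [0.0, 0.0, 0.1407])
```

>>> carry_out(
  moves=[
    {"tx":0,"ty":0,"tz":-0.06,"twist":0,"fingers":0.3},
    {"tx":0,"ty":0,"tz":-0.11,"twist":0,"fingers":0.3},
    {"tx":0,"ty":0,"tz":-0.16,"twist":0,"fingers":0.3},
    {"tx":0.1254,"ty":0.0353,"tz":-0.053,"twist":0,"fingers":0.3},
    {"tx":0.1254,"ty":0.0353,"tz":-0.053,"twist":0,"fingers":0.3},
    {"tx":0.1254,"ty":0.0353,"tz":-0.053,"twist":0,"fingers":0.3},
    {"tx":0.1254,"ty":0.0353,"tz":-0.053,"twist":0,"fingers":0.3},
    {"tx":0.1254,"ty":0.0353,"tz":-0.053,"twist":0,"fingers":0.3},
    {"tx":0,"ty":0,"tz":0,"twist":0,"fingers":0.3},
  ],
)

```text
clock: 31.0
eef_pos: [448.0, -147.3, 330.3]
tool_rot: [3.14, 0.001, 2.487]
force: [1.3, -1.0, -2.2]
width: 37.0
gripper_force: 60.6
```

>>> carry_out(
  moves=[
    {"tx":0.0883,"ty":0.1143,"tz":-0.022,"twist":0,"fingers":0.3},
    {"tx":0.0883,"ty":0.1143,"tz":-0.022,"twist":0,"fingers":0.3},
    {"tx":0.0883,"ty":0.1143,"tz":-0.022,"twist":0,"fingers":0.3},
    {"tx":0.0883,"ty":0.1143,"tz":-0.022,"twist":0,"fingers":0.3},
    {"tx":0.0883,"ty":0.1143,"tz":-0.022,"twist":0,"fingers":0.3},
    {"tx":0.0883,"ty":0.1143,"tz":-0.022,"twist":0,"fingers":0.3},
    {"tx":0,"ty":0,"tz":0,"twist":0,"fingers":0.3},
    {"tx":0,"ty":0,"tz":0,"twist":0,"fingers":0.3},
    {"tx":0,"ty":0,"tz":0,"twist":0,"fingers":0.3},
  ],
)

```text
clock: 32.12
eef_pos: [449.2, 108.8, 367.9]
tool_rot: [-3.141, 0.0, 2.481]
force: [0.3, -0.4, -2.0]
width: 36.9
gripper_force: 60.8
```

```bash
python3 - <<'E'
from plan import *
from h import *
from cell import eyes
import cv2
d=eyes.get_image('wrist');pickle.dump(d,open('dk.pkl','wb'))
rows([(584,172.6,370)],step=45)
t=eyes.get_image('top')
u,v=proj(t,(584,172.6,188));print(u,v)
for q in(0,1.57,3.14,4.71):print(np.round(proj(t,(584+62*np.cos(q),172.6+62*np.sin(q),188)),1))
u,v=int(u),int(v);print(t['color'].max(2)[v-36:v+37:3,u-36:u+37:3])
E
```

```text
32.12 [449.2 108.8 367.9] yaw 2.4811 w 36.9 F [ 0.3 -0.4 -2. ] q7 0.61
(4, [-0.0561, 0.1109, -0.0018])
143.44811401243322 180.08336037799643
[145.1 164.1]
[126.9 179.3]
[141.7 196.3]
[160.  180.9]
[[141 161 144 151 139 117 112 109  88  84  81  82  81  81  79  84  84 109
  132 135 135 135 123 118 132]
 [150 168 186 159 178 136 130 134 132 132 136 133 130 132 134 130 131 133
  132 135 136 133 136 108 116]
 [116 172 197 157 150 177 180 164 168 173 153 136 139 134 133 135 134 134
  133 136 137 138 133 127 105]
 [173 191 191 160 133 151 182 181 181 183 183 182 180 156 139 140 137 136
  138 139 135 136 133 135 107]
 [168 183 164 148 137 149 180 182 184 178 184 179 181 178 181 185 186 182
  163 141 134 142 164 137  95]
 [119 129 135 143 149 146 182 182 183 177 154 125 115 115 112 127 137 181
  154 104 103 143 146 133 114]
 [128 108 119 114  96 116 150 184 158 115 107 109 109 107 108 105  85  96
  152 137 145 148 146 148 146]
 [117 108 100 116 126 114  86 141 109 107 106  87  78  69  69  87 102  87
   86  92 104 144 148 148 146]
 [117 126 127 132 125 123  67  90 109  96  79  80  71  67  66  
[... 1022 characters left out ...]
14 116 121 124  54  57 110 112 117 118
   85  71  64  82  76 154 185]
 [135 142 142 145 141 137 135 132 110 116 135  77  50  55 129 115  89  84
   85  91  89  91  89 183 182]
 [135 138 143 142 142 138 133 125 114 119  85  56  50  45  93 134  94  83
   83  83  88  80 164 181 181]
 [135 140 143 144 144 141 134 125  90  68  52  46  46  61  58 160 154 116
   83  81  87 166 180 180 180]
 [138 139 141 144 140 143 137 125  66  46  56  54  52  91  79  89 149 149
  119 134 183 179 180 181 180]
 [134 139 142 143 142 139 138 127 157 175 176 164  87  67  92  87  85 152
  149 186 187 183 176 181 179]
 [133 138 140 147 144 144 136 127 150 180 181 181 125 129  59  88 155 149
  152 182 184 182 180 176 180]]
```

>>> carry_out(
  moves=[
    {"tx":-0.0572,"ty":0.1095,"tz":0,"twist":0,"fingers":0.3},
    {"tx":-0.0572,"ty":0.1095,"tz":0,"twist":0,"fingers":0.3},
    {"tx":-0.0572,"ty":0.1095,"tz":0,"twist":0,"fingers":0.3},
    {"tx":-0.0572,"ty":0.1095,"tz":0,"twist":0,"fingers":0.3},
    {"tx":0,"ty":0,"tz":0,"twist":0,"fingers":0.3},
    {"tx":0,"ty":0,"tz":0,"twist":0,"fingers":0.3},
    {"tx":0,"ty":0,"tz":0,"twist":0,"fingers":0.3},
  ],
)

```text
clock: 33.1
eef_pos: [583.0, 171.7, 368.4]
tool_rot: [-3.141, 0.0, 2.483]
force: [-0.3, 0.4, -1.0]
width: 37.0
gripper_force: 61.1
```

```bash
python3 - <<'E'
from plan import *
from h import *
from cell import eyes
d=eyes.get_image('wrist');pickle.dump(d,open('dw6.pkl','wb'))
W=np.array([584,172.6])
for R in(62,85):
    for q in np.arange(0,6.28,np.pi/6):
        u,v=proj(d,(*(W+R*np.array([np.cos(q),np.sin(q)])),188));print(R,round(q,2),round(u),round(v),end=' ; ')
    print()
g=d['color'].max(2);np.set_printoptions(linewidth=250)
print(g[0:384:12,60:460:12])
E
```

```text
33.1 [583.  171.7 368.4] yaw 2.483 w 37.0 F [-0.3  0.4 -1. ] q7 0.57
62 0.0 293 209 ; 62 0.52 311 187 ; 62 1.05 317 159 ; 62 1.57 306 132 ; 62 2.09 283 113 ; 62 2.62 252 109 ; 62 3.14 224 121 ; 62 3.67 207 145 ; 62 4.19 204 174 ; 62 4.71 217 199 ; 62 5.24 239 215 ; 62 5.76 267 219 ; 
85 0.0 305 223 ; 85 0.52 330 195 ; 85 1.05 338 156 ; 85 1.57 325 118 ; 85 2.09 292 91 ; 85 2.62 249 85 ; 85 3.14 210 103 ; 85 3.67 186 137 ; 85 4.19 184 177 ; 85 4.71 201 211 ; 85 5.24 232 232 ; 85 5.76 270 236 ; 
[[ 63  65  63 ... 175  99 130]
 [ 63  64  64 ... 161 132 132]
 [ 66  64  64 ... 151 179 100]
 ...
 [ 30  28  28 ...  37  40  44]
 [ 27  28  26 ...  32  34  37]
 [ 26  27  26 ...  28  31  33]]
```

```bash
python3 - <<'E'
from h import *
d=pickle.load(open('dw6.pkl','rb'));g=d['color'].max(2)
W=np.array([584,172.6])
print('r',list(range(46,104,3)))
for q in np.arange(0,360,30):
    r=[]
    for R in range(46,104,3):
        a=np.radians(q);u,v=proj(d,(*(W+R*np.array([np.cos(a),np.sin(a)])),188));u,v=int(round(u)),int(round(v))
        r.append(int(g[v,u]) if 0<=u<512 and 0<=v<384 else -1)
    print(q,r)
E
```

```text
r [46, 49, 52, 55, 58, 61, 64, 67, 70, 73, 76, 79, 82, 85, 88, 91, 94, 97, 100, 103]
0 [151, 151, 149, 149, 147, 145, 143, 141, 138, 130, 131, 134, 134, 140, 181, 170, 171, 170, 170, 171]
30 [79, 89, 93, 95, 95, 99, 135, 133, 132, 134, 134, 131, 132, 184, 214, 219, 177, 172, 170, 171]
60 [76, 97, 99, 99, 99, 118, 130, 133, 134, 135, 134, 133, 147, 178, 173, 174, 174, 173, 208, 228]
90 [101, 79, 73, 103, 81, 101, 102, 102, 104, 102, 103, 103, 125, 153, 170, 170, 171, 173, 172, 173]
120 [145, 106, 100, 102, 108, 131, 133, 133, 133, 133, 133, 130, 93, 91, 91, 99, 155, 166, 168, 168]
150 [152, 152, 149, 105, 102, 131, 135, 133, 134, 135, 136, 136, 174, 146, 189, 227, 226, 224, 225, 222]
180 [104, 103, 103, 105, 97, 116, 133, 134, 136, 136, 136, 140, 150, 195, 222, 225, 222, 224, 225, 227]
210 [77, 77, 77, 76, 77, 85, 130, 134, 133, 135, 136, 137, 138, 167, 212, 227, 227, 224, 225, 226]
240 [76, 77, 78, 78, 78, 79, 88, 136, 135, 136, 136, 138, 135, 136, 188, 221, 229, 229, 229, 230]
270 [178, 184, 187, 170, 89, 81, 87, 133, 135, 119, 104, 104, 104, 104, 130, 206, 217, 219, 214, 92]
300 [159, 163, 165, 168, 170, 152, 156, 145, 139, 140, 141, 139, 138, 135, 138, 153, 159, 164, 167, 171]
330 [156, 155, 150, 166, 142, 138, 140, 139, 140, 142, 164, 177, 182, 184, 183, 184, 183, 182, 182, 182]
```

>>> carry_out(
  moves=[
    {"tx":0,"ty":0,"tz":0.1,"twist":0,"fingers":0.3},
    {"tx":0,"ty":0,"tz":0.14,"twist":0,"fingers":0.3},
    {"tx":0,"ty":0,"tz":0.14,"twist":0,"fingers":0.3},
    {"tx":0,"ty":0,"tz":0.14,"twist":0,"fingers":0.3},
    {"tx":0,"ty":0,"tz":0.09,"twist":0,"fingers":0.3},
    {"tx":0,"ty":0,"tz":0.04,"twist":0,"fingers":0.3},
    {"tx":0,"ty":0,"tz":0.02,"twist":0,"fingers":0.3},
    {"tx":0,"ty":0,"tz":0.01,"twist":0,"fingers":0.3},
    {"tx":0,"ty":0,"tz":0,"twist":0,"fingers":0.3},
    {"tx":0,"ty":0,"tz":0,"twist":0,"fingers":0.3},
  ],
)

```text
clock: 34.4
eef_pos: [584.1, 172.7, 164.8]
tool_rot: [3.14, 0.001, 2.484]
force: [0.6, 0.3, -1.4]
width: 36.7
gripper_force: 61.2
```

Lower the last millimetres and feel for the floor, then release with a narrow opening and rise.

>>> carry_out(
  moves=[
    {"tx":0,"ty":0,"tz":0.01,"twist":0,"fingers":0.3},
    {"tx":0,"ty":0,"tz":0.01,"twist":0,"fingers":0.3},
    {"tx":0,"ty":0,"tz":0,"twist":0,"fingers":0.3},
  ],
)

```text
clock: 34.78
eef_pos: [584.6, 172.6, 159.2]
tool_rot: [3.14, 0.001, 2.484]
force: [-0.6, -0.4, 4.8]
width: 36.9
gripper_force: 61.9
```

>>> carry_out(
  moves=[
    {"tx":0,"ty":0,"tz":0,"twist":0,"fingers":0.65},
    {"tx":0,"ty":0,"tz":0,"twist":0,"fingers":0.65},
    {"tx":0,"ty":0,"tz":0,"twist":0,"fingers":0.65},
    {"tx":0,"ty":0,"tz":-0.05,"twist":0,"fingers":0.65},
    {"tx":0,"ty":0,"tz":-0.1,"twist":0,"fingers":0.65},
    {"tx":0,"ty":0,"tz":-0.18,"twist":0,"fingers":0.65},
    {"tx":0,"ty":0,"tz":-0.18,"twist":0,"fingers":0.65},
    {"tx":0,"ty":0,"tz":-0.15,"twist":0,"fingers":1},
    {"tx":0,"ty":0,"tz":0,"twist":0,"fingers":1},
    {"tx":0,"ty":0,"tz":0,"twist":0,"fingers":1},
    {"tx":0,"ty":0,"tz":0,"twist":0,"fingers":1},
  ],
)

```text
clock: 36.15
eef_pos: [582.9, 172.3, 354.8]
tool_rot: [-3.139, -0.001, 2.484]
force: [-0.8, -0.4, -1.2]
width: 85.2
gripper_force: 0.0
```

```bash
python3 - <<'E'
from cap import *
d,l=caps(z=182,vmin=140)
print(proj(d,(584,172.6,182)))
for q in np.arange(0,360,30):
    r=[]
    for R in range(0,34,3):
        a=np.radians(q);u,v=proj(d,(584+R*np.cos(a),172.6+R*np.sin(a),182));r.append(int(d['color'].max(2)[int(round(v)),int(round(u))]))
    print(q,r)
E
```

```text
36.15 [582.9 172.3 354.8] yaw 2.4839 w 85.2 F [-0.8 -0.4 -1.2] q7 0.57
[ 257    0   54   49 1836] [283.5  26.2] [53.7 57.5] [488.7 273.6] diam 50.2
[ 425    0   48  102 1742] [447.   42.9] [ 24.7 161.6] [594.9 387.9] diam 23.4
[175  86  75 115 701] [230.  151.7] [101.4 136.9] [549.8 158.9] diam 107.0
[287  94  56 149 829] [275.7 167. ] [132.7 152.4] [592.5 187.3] diam 142.1
[233 120  41  38 379] [254.7 140.3] [39.  47.7] [556.3 187. ] diam 40.7
[ 376  126   81   54 2531] [420.5 149.7] [54.  90.1] [670.5 318.8] diam 56.6
[ 245  132   36   54 1561] [261.9 158.3] [40.7 53.9] [576.  181.3] diam 43.2
[409 239 101  60 623] [458.7 268.7] [  8.2 128.5] [825.6 285.8] diam 9.7
[ 162  264  133   91 4264] [229.  310.3] [ 96.6 133.5] [704.7  30.8] diam 121.4
[ 43 284  27  12 225] [ 56.  289.5] [14.3 27.4] [ 551.5 -118.1] diam 17.6
[473 289  39  49 903] [448.  314.3] [21.1 50.3] [877.3 245.5] diam 26.5
[164 345  38  26 581] [182.7 357.7] [26.6 38.9] [725.9 -66.2] diam 35.4
(np.float64(259.9649769846658), np.float64(168.98356226848927))
0 [228, 229, 230, 230, 229, 230, 200, 84, 79, 80, 78, 79]
30 [228, 229, 229, 229, 230, 230, 230, 144, 82, 79, 77, 77]
60 [228, 228, 230, 231, 230, 230, 226, 203, 102, 100, 99, 82]
90 [228, 228, 229, 230, 230, 230, 230, 170, 136, 136, 128, 106]
120 [228, 227, 228, 231, 230, 231, 231, 161, 147, 149, 149, 147]
150 [228, 228, 228, 229, 229, 231, 224, 143, 148, 152, 150, 149]
180 [228, 228, 229, 229, 229, 227, 189, 172, 151, 137, 137, 133]
210 [228, 228, 229, 230, 231, 231, 136, 129, 131, 101, 100, 98]
240 [228, 229, 230, 230, 233, 222, 99, 98, 98, 98, 78, 76]
270 [228, 230, 229, 230, 231, 222, 99, 87, 78, 78, 78, 76]
300 [228, 230, 230, 230, 230, 229, 103, 80, 80, 78, 79, 78]
330 [228, 230, 229, 230, 231, 232, 162, 79, 80, 80, 80, 78]
```

>>> carry_out(
  moves=[
    {"tx":0,"ty":0,"tz":0,"twist":-0.058,"fingers":1},
    {"tx":0,"ty":0,"tz":0,"twist":-0.058,"fingers":1},
    {"tx":0,"ty":0,"tz":0,"twist":-0.058,"fingers":1},
    {"tx":0,"ty":0,"tz":0,"twist":-0.058,"fingers":1},
    {"tx":0,"ty":0,"tz":0,"twist":-0.058,"fingers":1},
    {"tx":0,"ty":0,"tz":0,"twist":-0.058,"fingers":1},
    {"tx":0,"ty":0,"tz":0,"twist":-0.058,"fingers":1},
    {"tx":0,"ty":0,"tz":0,"twist":0,"fingers":1},
  ],
)

```text
clock: 37.2
eef_pos: [583.4, 172.2, 355.1]
tool_rot: [3.141, -0.002, -2.526]
force: [-0.1, 0.8, 0.4]
width: 85.1
gripper_force: 0.0
```

```bash
python3 - <<'E'
from plan import *
rows([(581.3,-60.8,347),(581.3,-60.8,247)],step=55)
E
```

```text
37.2 [583.4 172.2 355.1] yaw -2.5259 w 85.1 F [-0.1  0.8  0.4] q7 1.72
(5, [0.0909, -0.126, 0.0054])
(2, [0.0, 0.0, 0.1667])
```

>>> carry_out(
  moves=[
    {"tx":0.0909,"ty":-0.126,"tz":0.0054,"twist":0,"fingers":1},
    {"tx":0.0909,"ty":-0.126,"tz":0.0054,"twist":0,"fingers":1},
    {"tx":0.0909,"ty":-0.126,"tz":0.0054,"twist":0,"fingers":1},
    {"tx":0.0909,"ty":-0.126,"tz":0.0054,"twist":0,"fingers":1},
    {"tx":0.0909,"ty":-0.126,"tz":0.0054,"twist":0,"fingers":1},
    {"tx":0,"ty":0,"tz":0,"twist":0,"fingers":1},
    {"tx":0,"ty":0,"tz":0.167,"twist":0,"fingers":1},
    {"tx":0,"ty":0,"tz":0.167,"twist":0,"fingers":1},
    {"tx":0,"ty":0,"tz":0,"twist":0,"fingers":1},
    {"tx":0,"ty":0,"tz":0,"twist":0,"fingers":0.1},
    {"tx":0,"ty":0,"tz":0,"twist":0,"fingers":0.1},
    {"tx":0,"ty":0,"tz":0,"twist":0,"fingers":0.1},
  ],
)

```text
clock: 38.7
eef_pos: [582.9, -60.4, 249.3]
tool_rot: [-3.14, 0.002, -2.524]
force: [0.3, 0.3, -0.7]
width: 32.0
gripper_force: 0.0
```

```bash
sed -i 's/^PV=.*/PV=np.array([659.1,92.3]);A=np.arctan2(125.2,-117.1)/; s/2\.332/A/g' swing.py; python3 - <<'E'
from swing import *
where()
f=1.9-np.arange(1,13)*0.16
swing(f,2.338+0.75*f)
E
```

```text
38.7 [582.9 -60.4 249.3] yaw -2.5241 w 32.0 F [ 0.3  0.3 -0.7] q7 2.1
R 170.7 phi 1.927Traceback (most recent call last):
  File "<stdin>", line 4, in <module>
  File "swing.py", line 6, in swing
    a=A+f;w=PV+R*np.array([np.cos(a),np.sin(a)]);d=(w-c)/300
               ^
NameError: name 'R' is not defined
```

>>> carry_out(
  moves=[
    {"tx":0,"ty":0,"tz":0,"twist":0,"fingers":0.1},
    {"tx":0,"ty":0,"tz":0,"twist":0,"fingers":0.1},
  ],
)

```text
clock: 38.95
eef_pos: [582.5, -60.1, 249.5]
tool_rot: [-3.141, 0.002, -2.524]
force: [-1.6, 0.5, 6.7]
width: 23.6
gripper_force: 58.7
```

```bash
sed -i 's/^PV=/R=172;PV=/' swing.py; python3 - <<'E'
from swing import *
where()
f=1.9-np.arange(1,13)*0.16
swing(f,2.338+0.75*f,c=[581.5,-61])
E
```

```text
38.95 [582.5 -60.1 249.5] yaw -2.5242 w 23.6 F [-1.6  0.5  6.7] q7 2.1
R 170.6 phi 1.924
{'tx': 0.0403, 'ty': 0.0954, 'twist': np.float64(0.0369)}
{'tx': 0.0305, 'ty': 0.0864, 'twist': np.float64(0.0382)}
{'tx': 0.0271, 'ty': 0.0875, 'twist': np.float64(0.0382)}
{'tx': 0.0235, 'ty': 0.0886, 'twist': np.float64(0.0382)}
{'tx': 0.02, 'ty': 0.0894, 'twist': np.float64(0.0382)}
{'tx': 0.0164, 'ty': 0.0902, 'twist': np.float64(0.0382)}
{'tx': 0.0128, 'ty': 0.0907, 'twist': np.float64(0.0382)}
{'tx': 0.0091, 'ty': 0.0912, 'twist': np.float64(0.0382)}
{'tx': 0.0055, 'ty': 0.0915, 'twist': np.float64(0.0382)}
{'tx': 0.0018, 'ty': 0.0916, 'twist': np.float64(0.0382)}
{'tx': -0.0019, 'ty': 0.0916, 'twist': np.float64(0.0382)}
{'tx': -0.0055, 'ty': 0.0915, 'twist': np.float64(0.0382)}
```

>>> carry_out(
  moves=[
    {"tx":0.037,"ty":0.092,"tz":0,"twist":0.037,"fingers":0.1},
    {"tx":0.0305,"ty":0.0864,"tz":0,"twist":0.0382,"fingers":0.1},
    {"tx":0.0271,"ty":0.0875,"tz":0,"twist":0.0382,"fingers":0.1},
    {"tx":0.0235,"ty":0.0886,"tz":0,"twist":0.0382,"fingers":0.1},
    {"tx":0.02,"ty":0.0894,"tz":0,"twist":0.0382,"fingers":0.1},
    {"tx":0,"ty":0,"tz":0,"twist":0,"fingers":0.1},
    {"tx":0,"ty":0,"tz":0,"twist":0,"fingers":0.1},
  ],
)

```text
clock: 39.83
eef_pos: [494.9, 44.3, 249.4]
tool_rot: [-3.141, -0.0, -3.121]
force: [-4.1, -2.0, 10.8]
width: 23.4
gripper_force: 62.0
```

```bash
python3 - <<'E'
from swing import *
where()
f=1.1-np.arange(1,8)*0.157
swing(f,2.338+0.75*f)
E
```

```text
39.83 [494.9  44.3 249.4] yaw -3.1213 w 23.4 F [-4.1 -2.  10.8] q7 1.38
R 171.0 phi 1.103
{'tx': 0.0199, 'ty': 0.0895, 'twist': np.float64(0.0371)}
{'tx': 0.0127, 'ty': 0.089, 'twist': np.float64(0.0375)}
{'tx': 0.0092, 'ty': 0.0894, 'twist': np.float64(0.0375)}
{'tx': 0.0057, 'ty': 0.0897, 'twist': np.float64(0.0375)}
{'tx': 0.0022, 'ty': 0.0899, 'twist': np.float64(0.0375)}
{'tx': -0.0013, 'ty': 0.0899, 'twist': np.float64(0.0375)}
{'tx': -0.0049, 'ty': 0.0898, 'twist': np.float64(0.0375)}
```

>>> carry_out(
  moves=[
    {"tx":0.0185,"ty":0.0895,"tz":0,"twist":0.0371,"fingers":0.1},
    {"tx":0.0127,"ty":0.089,"tz":0,"twist":0.0375,"fingers":0.1},
    {"tx":0.0092,"ty":0.0894,"tz":0,"twist":0.0375,"fingers":0.1},
    {"tx":0.0057,"ty":0.0897,"tz":0,"twist":0.0375,"fingers":0.1},
    {"tx":0.0022,"ty":0.0899,"tz":0,"twist":0.0375,"fingers":0.1},
    {"tx":-0.0013,"ty":0.0899,"tz":0,"twist":0.0375,"fingers":0.1},
    {"tx":-0.0025,"ty":0.045,"tz":0,"twist":0.019,"fingers":0.1},
    {"tx":-0.0025,"ty":0.045,"tz":0,"twist":0.019,"fingers":0.1},
    {"tx":0,"ty":0.01,"tz":0,"twist":0,"fingers":0.1},
    {"tx":0,"ty":0.01,"tz":0,"twist":0,"fingers":0.1},
    {"tx":0,"ty":0,"tz":0,"twist":0,"fingers":0.1},
  ],
)

```text
clock: 41.2
eef_pos: [540.4, 219.2, 249.2]
tool_rot: [-3.128, -0.006, 2.337]
force: [-19.6, -7.9, 20.9]
width: 23.2
gripper_force: 63.0
```

```bash
python3 - <<'E'
from swing import *
where()
E
```

```text
41.2 [540.4 219.2 249.2] yaw 2.337 w 23.2 F [-19.6  -7.9  20.9] q7 0.36
R 173.8 phi 6.283
```

>>> carry_out(
  moves=[
    {"tx":0,"ty":0,"tz":0,"twist":0,"fingers":1},
    {"tx":0,"ty":0,"tz":0,"twist":0,"fingers":1},
    {"tx":0,"ty":0,"tz":-0.16,"twist":0,"fingers":1},
    {"tx":0,"ty":0,"tz":-0.16,"twist":0,"fingers":1},
    {"tx":0.14,"ty":0,"tz":0,"twist":0,"fingers":1},
    {"tx":0.14,"ty":0,"tz":0,"twist":0,"fingers":1},
    {"tx":0.14,"ty":0,"tz":0,"twist":0,"fingers":1},
    {"tx":0,"ty":0,"tz":0,"twist":0,"fingers":1},
    {"tx":0,"ty":0,"tz":0,"twist":0,"fingers":1},
    {"tx":0,"ty":0,"tz":0,"twist":0,"fingers":1},
  ],
)

```text
clock: 42.45
eef_pos: [461.2, 311.6, 343.7]
tool_rot: [3.141, 0.001, 2.336]
force: [-0.3, 0.1, -0.2]
width: 85.3
gripper_force: 0.0
```

```bash
python3 - <<'E'
from plan import *
rows([(454,311,345),(454,311,238)],step=55)
E
```

```text
42.45 [461.2 311.6 343.7] yaw 2.3357 w 85.3 F [-0.3  0.1 -0.2] q7 0.13
(1, [0.0151, -0.0185, -0.0043])
(2, [0.0, 0.0, 0.1783])
```

>>> carry_out(
  moves=[
    {"tx":0.015,"ty":-0.0185,"tz":0,"twist":0,"fingers":1},
    {"tx":0,"ty":0,"tz":0.13,"twist":0,"fingers":1},
    {"tx":0,"ty":0,"tz":0.13,"twist":0,"fingers":1},
    {"tx":0,"ty":0,"tz":0.09,"twist":0,"fingers":1},
    {"tx":0,"ty":0,"tz":0,"twist":0,"fingers":1},
    {"tx":0,"ty":0,"tz":0,"twist":0,"fingers":0},
    {"tx":0,"ty":0,"tz":0,"twist":0,"fingers":0},
    {"tx":0,"ty":0,"tz":0,"twist":0,"fingers":0},
    {"tx":0,"ty":0,"tz":0,"twist":0,"fingers":0},
    {"tx":0,"ty":0,"tz":0,"twist":0,"fingers":0},
  ],
)

```text
clock: 43.7
eef_pos: [452.9, 312.0, 239.6]
tool_rot: [3.141, 0.0, 2.338]
force: [-2.1, -0.8, 4.8]
width: 17.3
gripper_force: 58.4
```

>>> carry_out(
  moves=[
    {"tx":-0.03,"ty":0,"tz":0,"twist":0,"fingers":0},
    {"tx":-0.03,"ty":0,"tz":0,"twist":0,"fingers":0},
    {"tx":-0.03,"ty":0,"tz":0,"twist":0,"fingers":0},
    {"tx":-0.02,"ty":0,"tz":0,"twist":0,"fingers":0},
    {"tx":0,"ty":0,"tz":0,"twist":0,"fingers":0},
    {"tx":0,"ty":0,"tz":0,"twist":0,"fingers":0},
  ],
)

```text
clock: 44.45
eef_pos: [472.3, 291.5, 239.7]
tool_rot: [-3.141, -0.006, 2.341]
force: [-8.7, 4.2, 8.4]
width: 17.6
gripper_force: 59.0
```

>>> carry_out(
  moves=[
    {"tx":0,"ty":0,"tz":0,"twist":0,"fingers":1},
    {"tx":0,"ty":0,"tz":0,"twist":0,"fingers":1},
    {"tx":0,"ty":0,"tz":0,"twist":0,"fingers":1},
    {"tx":0,"ty":0,"tz":-0.12,"twist":0,"fingers":1},
    {"tx":0,"ty":0,"tz":-0.18,"twist":0,"fingers":1},
    {"tx":0,"ty":0,"tz":-0.1,"twist":0,"fingers":1},
    {"tx":0,"ty":0,"tz":0,"twist":0,"fingers":1},
    {"tx":0,"ty":0,"tz":0,"twist":0,"fingers":1},
  ],
)

```text
clock: 45.45
eef_pos: [475.5, 287.8, 357.8]
tool_rot: [-3.14, -0.0, 2.338]
force: [-0.9, 0.3, -0.5]
width: 85.6
gripper_force: 0.0
```

```bash
python3 - <<'E'
from plan import *
from h import *
from cell import eyes,job
d=eyes.get_image('wrist');g=d['color'].max(2)
for p in((473,291,263),(473,291,235)):
    u,v=map(int,np.round(proj(d,p)));print(p,u,v,g[v-16:v+20:4,u-16:u+20:4].tolist())
print(job.finish_job())
E
```

```text
45.45 [475.5 287.8 357.8] yaw 2.3377 w 85.6 F [-0.9  0.3 -0.5] q7 0.19
(473, 291, 263) 260 186 [[171, 177, 68, 64, 63, 66, 136, 149, 151], [85, 84, 63, 62, 62, 60, 76, 77, 75], [85, 68, 63, 63, 60, 58, 66, 80, 78], [88, 62, 62, 62, 60, 58, 56, 81, 81], [109, 62, 61, 63, 62, 56, 56, 107, 106], [154, 64, 61, 62, 59, 57, 63, 145, 145], [175, 147, 59, 57, 55, 54, 151, 173, 175], [172, 172, 163, 117, 107, 161, 172, 171, 173], [175, 174, 173, 173, 173, 173, 171, 172, 173]]
(473, 291, 235) 260 177 [[214, 215, 217, 219, 215, 203, 155, 160, 160], [215, 213, 135, 83, 83, 123, 158, 160, 159], [207, 200, 81, 64, 62, 76, 153, 156, 158], [80, 81, 62, 61, 61, 61, 74, 74, 74], [87, 77, 62, 61, 59, 60, 71, 79, 79], [83, 62, 62, 61, 58, 58, 57, 78, 76], [109, 60, 61, 63, 60, 56, 56, 106, 106], [131, 63, 61, 60, 59, 57, 55, 126, 126], [175, 120, 60, 61, 56, 54, 126, 174, 174]]
the job is handed in; nothing more can be done
None
```

I handed the job in at 45.5 s of the 72 s allowed (no verdict came back): by my measurements the bottle stands upright in the middle of the well, the lid is closed and the bolt is home; the bottle only came upright on the bench when it slipped from my grip while I was shaking it, and I last saw the other bottles standing at about 28 s.

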